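# Pack the last glaze bottle and shut the kit box

### The arm

A 6-joint arm with a two-finger parallel gripper is mounted at the origin on the work surface. World frame = base frame: x ahead of the robot, y to its left, z up, the work surface at z = 0. Lengths are in m, angles in rad, forces in N, time in s.
With the tool pointing down it reaches from about 0.375 to 0.975 m from the base axis. Payload 3.8 kg.
Tool frame: the origin (TCP) lies midway between the tips of the shut fingers; the grasp point (between the pads) lies 19 mm behind it; z points along the fingers, y is the line along which they close (so a half turn about z gives the same grasp; the last joint's range is limited). The gripper opens to 85 mm and grips with 20 to 120 N. Pads are 22 mm wide; open, the fingers measure 114 mm over their backs; the gripper's body (76 mm by 85 mm) begins 54 mm behind the grasp point. The pads swing forward as they close: fully open they stand 13 mm farther back than shut.
Start: joints at [1.298, 0.264, 1.604, -0, 1.274, -0.037], TCP at [0.158, 0.656, 0.2] pointing down, gripper open.
Joint ranges: [-2.63, 2.63], [-0.94, 2.18], [0.31, 2.57], [-1.31, 4.45], [0, 2.66], [-2.55, 2.55]. Speed limits (rad/s): [2.57, 2.57, 3.14, 3.14, 3.14, 3.14].

### API

Orientations are given as a rotation vector (axis times angle).
In Python, from workcell import bot, imaging gives the robot as it stands.
- The arm moves only by the tool step_arm, never from a script. Its argument "series" is a list of rows, each an object of numbers: "grip": the closure, from -1 (fully open) to 1 (shut); "x", "y", "z": the shift along the tool's x, y, z normalised to -1 to 1, where 1 is 500 mm; "ax", "ay", "az": the turn, a rotation vector about the tool's x, y, z normalised to -1 to 1, where 1 is 30 degrees. A call has 1 to 12 rows; each row is the pose to reach, as a shift and turn from the pose commanded when the call began, along the tool's axes at that moment; what a row does not reach only later rows make up. A row lasts 1/10 s, in which the tool goes at most 50 mm and 8.59 degrees, less where a joint would pass 70% of its speed; a pose out of reach is approached as far as the arm can. A call with a number of a shift or a turn outside -1 to 1 is refused whole. A call with a gripper value outside its range is refused whole. The fingers move at their own pace and stop on an object; "force" is the grip in N (left out, the last holds). Time passes only in rows, so rows that repeat a pose let the fingers close. It gives the time, the measured TCP pose, the force, the opening and the grip force at its end, in the units of the state.
- bot.read_state(): the state, without advancing time (a new reading comes with each control period).
- imaging.read_camera(name): name is "scene" or "top"; returns a dict with "img" (480x640x3 uint8, red, green, blue), "fx", "fy", "cx", "cy" (pixels), "R" (3x3) and "t" (3): a world point X has camera coordinates R X + t. Camera axes: x right, y down, z forward; pixel columns grow to the right and rows downward; lengths in m; the calibration is good to about 2 mm. A picture is of the moment at which its call begins. There is no depth.
- bot.finish_job(): hands the job in; it is judged then, once.
The state is a dict: "time": time; "q": joint angles; "joint_vel": joint speeds; "joint_torque": joint torques, N m; "tool_pos": TCP position; "tcp_rot": TCP orientation; "wrist_force": force on the tool from outside, world axes, zero at the start; "torque": the same for the moment, N m; "width": opening from 0.0 (shut) to 1.0 (fully open); "grip_force": force on a finger pad.
Only numpy, scipy, OpenCV 4.12 (cv2) and the standard library are available. Lean on these libraries where they do the work, as an engineer would, in place of code of your own. Each camera call takes 0.05 s, during which the arm holds its last target. There are 200 camera calls.

### The job

Take the green glaze bottle out of the slanted wooden rack and pack it into the white tray in the blue kit box, in one row with the pink and the blue bottle; those two stand loosely spread, so slide them snugly up to one end of the tray to make room. Set it in without forcing or dropping it, so that all three stand upright on the tray's floor below the rim, then shut the lid fully. Leave the mug, the jar and the ochre bottle where they are.

Things in the scene. Friction and masses are not known exactly. Their poses are not given: they have to be found in the camera images.
- kit: Blue kit box, fixed, 188 (x) x 180 (y) mm, 98 mm high, open on top, floor 5 mm, walls 4 mm. Origin: centre of the underside. Lid hinged on the +x wall. In its -y part sits a fixed white tray for three bottles in a row along x, middle line at y -34 mm, inside 142 (x) x 96 (y) mm, floor 8 mm and wall tops 60 mm above the box's underside. In its +y part two fixed round pots, tops 71 mm high
- lid (a joint): Lid angle, rad: 0 shut flat on the rim, 1.65 to 1.85 at the start (leaning a little back). Stiff hinge: it stays where it is left, 1 to 3 N at the free edge moves it. White frame, clear panel, 6 mm thick, 188 mm from hinge to free edge, 180 mm wide; a thumb tab 60 mm wide goes 12 mm beyond the free edge. Hinge axis: box frame x +94, z +98 mm, along y
- lid_edge (a point): Middle of the lid's free edge on its outer face (the top face when shut), 188 mm from the hinge axis; x points to the hinge, z out of the outer face
- green_mid (a point): Green bottle, to be packed: oblong body 46 (x) x 88 (y) mm, 48 mm high, bottom edges bevelled 4 mm, shoulders sloping to 58 mm, white cap 28 mm across from 62 to 84 mm above the base; 0.17 to 0.3 kg. Point: on its axis half-way up, 42 mm above base, 42 mm below cap top; z to the cap. Stands in one bay of the rack leaning 30 degrees, slides out along its own axis
- ochre_mid (a point): Ochre bottle, same shape, stance and point, in the rack's other bay; must stay there
- pink_mid (a point): Pink bottle, same shape and point, standing in the white tray, its 46 mm side (x) along the row. Three bottles fill the tray's 142 mm to within 4 mm; at first no gap is wide enough for the third. The tray was clipped in anywhere from 14 mm nearer the hinge wall to 14 mm further off than the box's middle: its place is not reported, its end walls must be felt for or seen
- sky_mid (a point): Blue bottle, same shape and point, standing in the white tray, its 46 mm side (x) along the row, a little skewed, as is the pink one; pink and blue may stand in either order
- rack: Plywood bottle rack, fixed, 224 mm wide (y), about 75 mm high, origin at the centre of its underside. Two bays side by side (centres y -52 and +52 mm), each 54 x 96 mm inside with walls 40 to 44 mm deep; the mouths lean 30 degrees to its front (-x)
- mug: Unglazed clay mug, 80 mm across, 90 mm high, handle to its +y, origin at the centre of its underside; must stay
- jar: Round glaze jar, greenish, white lid, 62 mm across, 70 mm high, origin at the centre of its underside; must stay
There are look-alikes about, which are no part of the job. Of the things that look like the part that bears sky_mid, the smaller one is meant.

How it is judged:
By the outcome, as a careful person would: the job done as asked, in the order asked, and still so for the second after the job is handed in, with the robot touching nothing.
It also fails if it takes over 72 s, if anything falls off the work surface, if the arm or the gripper's body presses on something with over 40 N, if the wrist force passes 120 N, or if a joint passes its speed limit or range.

## Working session

There is one attempt and no reset: what is moved stays moved. The work goes in short steps, Python scripts to look and compute and a tool call to move; the robot and the scene stay as the last step left them, time stands still between calls to the robot, and variables do not carry over. Pictures are saved under pics/ and viewed, at most 10 in all, crops included, and the job is handed in when it is done.

Besides the shell and the picture viewer there is one more tool, called as name(argument=value, ...) on one line, values as JSON. step_arm: Moves the arm, as the interface text tells. Scaled input: -1 to 1 covers 500 mm each way for a shift and 30 degrees each way for a turn. Its arguments: {"type":"object","properties":{"series":{"type":"array","items":{"type":"object","properties":{"grip":{"type":"number"},"x":{"type":"number","minimum":-1,"maximum":1},"y":{"type":"number","minimum":-1,"maximum":1},"z":{"type":"number","minimum":-1,"maximum":1},"ax":{"type":"number","minimum":-1,"maximum":1},"ay":{"type":"number","minimum":-1,"maximum":1},"az":{"type":"number","minimum":-1,"maximum":1}}}},"force":{"type":"number"}},"required":["series"]}

```bash
mkdir -p pics; python3 - <<'E'
from workcell import bot, imaging
import cv2, numpy as np, pickle
for n in("scene","top"):
    c=imaging.read_camera(n); cv2.imwrite(f"pics/{n}0.png",c["img"][:,:,::-1]); pickle.dump(c,open(f"pics/{n}0.pkl","wb"))
    print(n,c["fx"],c["fy"],c["cx"],c["cy"],np.round(c["R"],3).tolist(),np.round(c["t"],3),(-c["R"].T@c["t"]).round(3))
print(bot.read_state())
E
```

```text
scene 438.3682244703716 438.3682244703716 318.0363250989827 239.49046935254415 [[0.364, 0.931, -0.008], [0.818, -0.324, -0.476], [-0.446, 0.167, -0.879]] [-0.129 -0.456  1.303] [ 1.001 -0.245  0.927]
top 523.2938692059071 523.2938692059071 315.91700764350884 246.12380808217293 [[-0.028, -1.0, 0.012], [-0.995, 0.027, -0.097], [0.097, -0.014, -0.995]] [-0.106  0.591  1.021] [ 0.486 -0.107  1.075]
{'time': 0.1, 'q': array([ 1.29809814e+00,  2.64683476e-01,  1.60526207e+00,  6.96640290e-06,
        1.27370612e+00, -3.69194303e-02]), 'joint_vel': array([-0.00037685,  0.00077997, -0.00476793,  0.00062024, -0.00155261,
        0.00021883]), 'joint_torque': array([ 1.01782509e-03, -5.16695881e+01, -3.68592954e+01,  1.27375392e-04,
        6.08845032e-03, -1.87504207e-05]), 'tool_pos': array([0.15749323, 0.65560996, 0.19856948]), 'tcp_rot': array([-0.36946802, -3.11946334,  0.00319366]), 'wrist_force': array([ 0.09810471,  0.31362375, -0.65583626]), 'torque': array([-0.00050714, -0.04093605,  0.0138111 ]), 'grip_force': 0.0, 'width': 0.9972005371785745}
```

View pics/scene0.png

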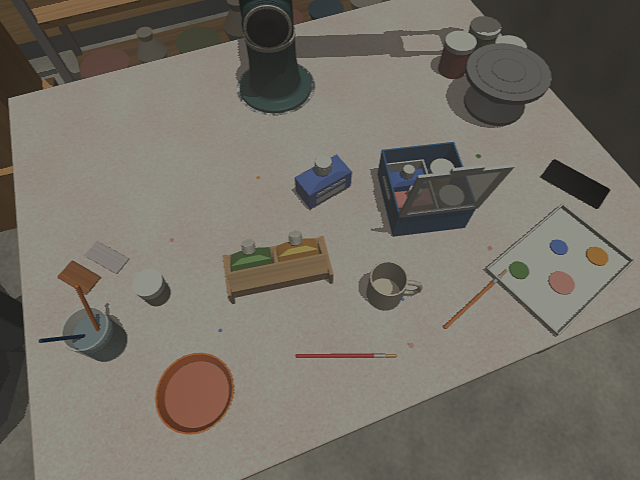

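View pics/top0.png

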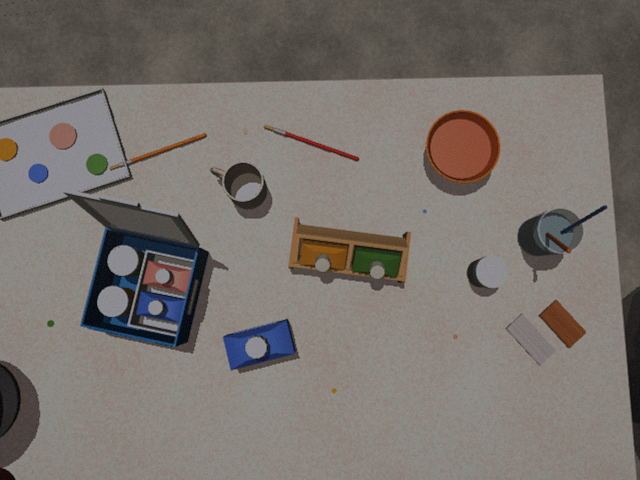

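```bash
python3 - <<'E'
import cv2, numpy as np
t=cv2.imread("pics/top0.png"); s=cv2.imread("pics/scene0.png")
a=cv2.resize(t[185:355,65:215],None,fx=3.5,fy=3.5,interpolation=cv2.INTER_CUBIC)
b=cv2.resize(t[210:295,280:420],None,fx=1.9,fy=1.9,interpolation=cv2.INTER_CUBIC)
c=cv2.resize(s[135:300,220:340][80:],None,fx=2.2,fy=2.2,interpolation=cv2.INTER_CUBIC)
print(a.shape,b.shape,c.shape)
m=np.zeros((600,800,3),np.uint8); m[:595,:525]=a; m[:b.shape[0],530:530+b.shape[1]]=b; m[200:200+c.shape[0],530:530+c.shape[1]]=c
m=cv2.convertScaleAbs(m,alpha=1.6)
cv2.imwrite("pics/m1.png",m)
d=cv2.resize(s[130:245,370:520],None,fx=5.2,fy=5.2,interpolation=cv2.INTER_CUBIC)
cv2.imwrite("pics/m2.png",cv2.convertScaleAbs(d,alpha=1.6))
E
```

```text
(595, 525, 3) (162, 266, 3) (187, 264, 3)
```

View pics/m1.png

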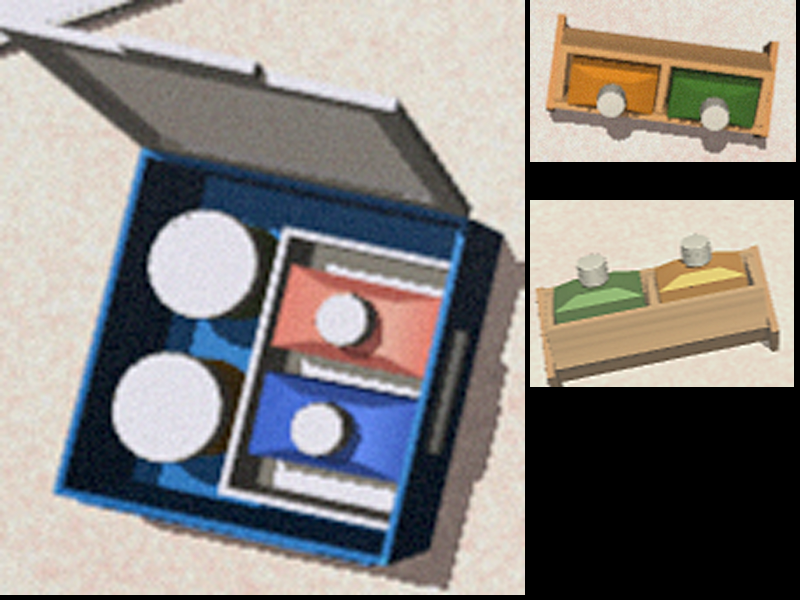

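View pics/m2.png

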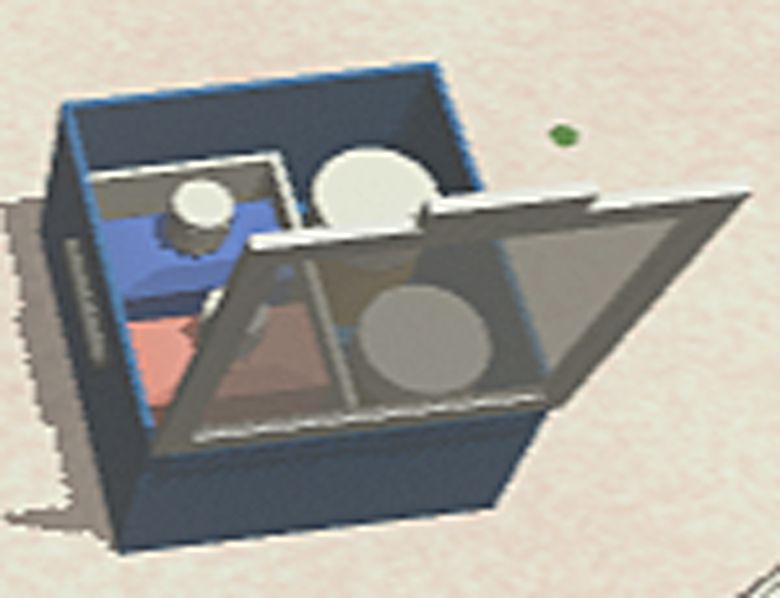

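```bash
cat > h.py <<'E'
import numpy as np, pickle
from scipy.optimize import least_squares
from scipy.spatial.transform import Rotation as Ro
cam={n:pickle.load(open(f"pics/{n}0.pkl","rb")) for n in("scene","top")}
def proj(n,X):
    c=cam[n]; p=c["R"]@np.asarray(X)+c["t"]; return np.array([c["fx"]*p[0]/p[2]+c["cx"],c["fy"]*p[1]/p[2]+c["cy"]])
def ray(n,u,z):
    c=cam[n]; d=c["R"].T@np.array([(u[0]-c["cx"])/c["fx"],(u[1]-c["cy"])/c["fy"],1]); o=-c["R"].T@c["t"]; return o+d*(z-o[2])/d[2]
def tri(a,b): 
    r=least_squares(lambda X:np.r_[proj("top",X)-a,proj("scene",X)-b],[.5,0,.1]); return r.x,r.fun
def W(k,p): # kit [x,y,yaw]
    c,s=np.cos(k[2]),np.sin(k[2]); return np.array([k[0]+c*p[0]-s*p[1],k[1]+s*p[0]+c*p[1],p[2]])
def K(k,P): # world->kit
    c,s=np.cos(k[2]),np.sin(k[2]); d=np.asarray(P)[:2]-k[:2]; return np.array([c*d[0]+s*d[1],-s*d[0]+c*d[1],P[2]])
E
python3 - <<'E'
from h import *
T=lambda u,v:np.array([65+u/3.5,185+v/3.5]); S=lambda u,v:np.array([370+u/5.2,130+v/5.2])
obs=[("top",T(147,153),(.094,.09,.098)),("top",T(60,490),(-.094,.09,.098)),("top",T(387,562),(-.094,-.09,.098)),
("scene",S(66,105),(-.094,-.09,.098)),("scene",S(437,65),(-.094,.09,.098)),("scene",S(548,405),(.094,.09,.098)),("scene",S(155,440),(.094,-.09,.098))]
r=least_squares(lambda k:np.concatenate([proj(n,W(k,p))-u for n,u,p in obs]),[.45,.25,-.2]); k=r.x
print("kit",k.round(4),"res",r.fun.round(1))
def lid(a,y,c=.188,t=.0): return W(k,(.094-c*np.cos(a),y,.098+c*np.sin(a)))
lo=[("top",T(398,104),-.09),("scene",S(252,242),-.09),("scene",S(748,193),.09)]
q=least_squares(lambda a:np.concatenate([proj(n,lid(a[0],y))-u for n,u,y in lo]),[1.7]); print("lid",q.x,q.fun.round(1))
for nm,u,z in [("tray+x outer c",(283,230),.06),("tray-x outer c",(222,495),.06),("in+",(292,240),.06),("in-",(232,485),.06),("in-r",(390,518),.06),("in+r",(450,262),.06),("pinkcap",(345,320),.092),("bluecap",(318,430),.092),("pot",(203,263),.071),("pot",(166,408),.071),
 ("blue shoulder L+",(268,375),.056),("blue sh L-",(250,455),.056),("pink L+",(290,267),.056),("pink L-",(272,345),.056)]:
    P=ray("top",T(*u),z); print(nm,P.round(4),"kit",(K(k,P)*1e3).round(1))
print("blue scene",(K(k,ray("scene",S(203,203),.092))*1e3).round(1))
g=tri((376.8,270.5),(248.2,241.4)); o=tri((280+81/1.9,210+101/1.9),(295.5,232.3)); print(g,o, np.linalg.norm(g[0]-o[0]))
E
```

```text
kit [ 0.5178  0.2067 -0.2396] res [-1.5 -3.3 -2.1 -0.5 -0.1 -0.4 -2.6 -0.7 -1.4 -1.1  0.6 -2.1 -2.8  0.6]
lid [1.74487441] [-0.1 -1.8 -2.   0.1 -1.2 -1.5]
tray+x outer c [0.5845 0.2081 0.06  ] kit [64.5 17.2 60. ]
tray-x outer c [0.44   0.2409 0.06  ] kit [-83.7  14.7  60. ]
in+ [0.5788 0.2032 0.06  ] kit [60.1 11.  60. ]
in- [0.4452 0.2355 0.06  ] kit [-77.3  10.7  60. ]
in-r [0.4249 0.1495 0.06  ] kit [-76.7 -77.7  60. ]
in+r [0.5641 0.116  0.06  ] kit [ 66.6 -77.2  60. ]
pinkcap [0.5322 0.1651 0.092 ] kit [ 23.9 -37.1  92. ]
bluecap [0.4741 0.1794 0.092 ] kit [-35.9 -36.9  92. ]
pot [0.5665 0.2483 0.071 ] kit [37.5 51.9 71. ]
pot [0.4881 0.2677 0.071 ] kit [-43.3  52.2  71. ]
blue shoulder L+ [0.5047 0.2174 0.056 ] kit [-15.2   7.3  56. ]
blue sh L- [0.4611 0.2271 0.056 ] kit [-59.9   6.3  56. ]
pink L+ [0.5641 0.2055 0.056 ] kit [45.3  9.8 56. ]
pink L- [0.5211 0.2153 0.056 ] kit [ 1.3  9.1 56. ]
blue scene [-31.1 -32.4  92. ]
(array([ 0.53197162, -0.23148617,  0.10368217]), array([-0.910568  , -0.17633301, -1.05575652,  0.07898469])) (array([ 0.54854854, -0.13074779,  0.10450852]), array([-1.14026561, -0.26841785, -1.34972416,  0.13467505])) 0.10209652272778101
```

```bash
cat >> h.py <<'E'
kit=np.array([.5178,.2067,-.2396])
def Rkit(yaw,tilt=0,az=0): # tool down, tool x=-kit x, y=kit y (yaw), tilted
    R=np.array([[-1,0,0],[0,1,0],[0,0,-1.]]); return Ro.from_euler("z",yaw).as_matrix()@R
def go(p,R=None,st=None):
    from workcell import bot
    s=st or bot.read_state(); R0=Ro.from_rotvec(s["tcp_rot"]).as_matrix()
    d=R0.T@(np.asarray(p)-s["tool_pos"])/.5
    a=Ro.from_matrix(R0.T@R).as_rotvec()/np.radians(30) if R is not None else np.zeros(3)
    print("shift",d.round(4),"turn",a.round(4),"rows",max(np.linalg.norm(d)*10,np.linalg.norm(a)*30/8.59).round(1))
E
python3 - <<'E'
from h import *
go((.535,.167,.2),Rkit(kit[2])); go((.535,.167,.071),Rkit(kit[2]))
E
```

```text
shift [-0.9624 -0.7738 -0.0013] turn [-0.0039 -0.0002  0.0073] rows 12.3
shift [-0.9624 -0.7733  0.2567] turn [-0.0039 -0.0002  0.0073] rows 12.6
```

step_arm(series=[{"x": -0.962,"y": -0.774,"z": 0,"az": 0.007,"grip": -0.2},{"x": -0.962,"y": -0.774,"z": 0,"az": 0.007,"grip": -0.2},{"x": -0.962,"y": -0.774,"z": 0,"az": 0.007,"grip": -0.2},{"x": -0.962,"y": -0.774,"z": 0,"az": 0.007,"grip": -0.2},{"x": -0.962,"y": -0.774,"z": 0,"az": 0.007,"grip": -0.2},{"x": -0.962,"y": -0.774,"z": 0,"az": 0.007,"grip": -0.2},{"x": -0.962,"y": -0.774,"z": 0,"az": 0.007,"grip": -0.2},{"x": -0.962,"y": -0.774,"z": 0,"az": 0.007,"grip": -0.2},{"x": -0.962,"y": -0.774,"z": 0,"az": 0.007,"grip": -0.2},{"x": -0.962,"y": -0.774,"z": 0,"az": 0.007,"grip": -0.2},{"x": -0.962,"y": -0.774,"z": 0,"az": 0.007,"grip": -0.2},{"x": -0.962,"y": -0.774,"z": 0,"az": 0.007,"grip": -0.2}], force=30)

```text
validation failed for argument at $.se...
```

step_arm(series=[{"z": 0.0,"grip": -0.2},{"z": 0.1,"grip": -0.2},{"z": 0.12,"grip": -0.2},{"z": 0.12,"grip": -0.2}])

```text
validation failed for argument at $.se...
```

```bash
python3 - <<'E'
from h import *
from workcell import bot, imaging
import cv2
go((.535,.167,.071),Rkit(kit[2]));s=bot.read_state();print(s["tool_pos"],s["width"],s["time"])
t=imaging.read_camera("top")["img"][:,:,::-1];c=imaging.read_camera("scene")["img"][:,:,::-1]
m=np.hstack([cv2.resize(t[185:355,65:225],(400,425)),cv2.resize(c[100:270,370:530],(400,425))])
cv2.imwrite("pics/m3.png",cv2.convertScaleAbs(m,alpha=1.6))
E
```

```text
shift [-0.9624 -0.7733  0.2567] turn [-0.0039 -0.0002  0.0073] rows 12.6
[0.15749323 0.65560996 0.19856948] 0.9972005371785745 0.1
```

View pics/m3.png

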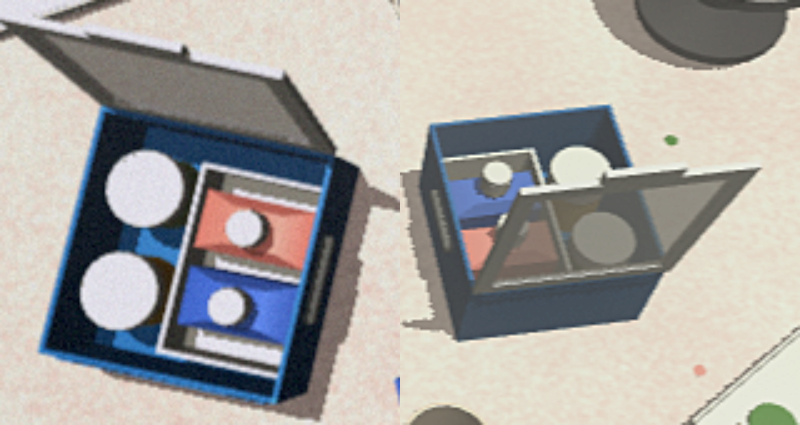

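The validator rejected the calls and nothing moved; the picture only shows the unchanged box (pink cap at 245,228, blue at 227,307). I'll retry with complete rows.

step_arm(series=[{"x": -0.962,"y": -0.774,"z": 0.0,"ax": 0.0,"ay": 0.0,"az": 0.007,"grip": -0.2}], force=30)

```text
time: 0.3
tool_pos: [0.1857, 0.6195, 0.1989]
tcp_rot: [-0.368, -3.118, -0.002]
wrist_force: [1.2, -0.5, 0.4]
width: 0.861
grip_force: 0.0
```

step_arm(series=[{"x": -0.884,"y": -0.711,"z": 0.0,"ax": 0.0,"ay": 0.0,"az": 0.007,"grip": -0.2},{"x": -0.884,"y": -0.711,"z": 0.0,"ax": 0.0,"ay": 0.0,"az": 0.007,"grip": -0.2},{"x": -0.884,"y": -0.711,"z": 0.0,"ax": 0.0,"ay": 0.0,"az": 0.007,"grip": -0.2},{"x": -0.884,"y": -0.711,"z": 0.0,"ax": 0.0,"ay": 0.0,"az": 0.007,"grip": -0.2},{"x": -0.884,"y": -0.711,"z": 0.0,"ax": 0.0,"ay": 0.0,"az": 0.007,"grip": -0.2},{"x": -0.884,"y": -0.711,"z": 0.0,"ax": 0.0,"ay": 0.0,"az": 0.007,"grip": -0.2},{"x": -0.884,"y": -0.711,"z": 0.0,"ax": 0.0,"ay": 0.0,"az": 0.007,"grip": -0.2},{"x": -0.884,"y": -0.711,"z": 0.0,"ax": 0.0,"ay": 0.0,"az": 0.007,"grip": -0.2},{"x": -0.884,"y": -0.711,"z": 0.0,"ax": 0.0,"ay": 0.0,"az": 0.007,"grip": -0.2},{"x": -0.884,"y": -0.711,"z": 0.0,"ax": 0.0,"ay": 0.0,"az": 0.007,"grip": -0.2},{"x": -0.884,"y": -0.711,"z": 0.0,"ax": 0.0,"ay": 0.0,"az": 0.007,"grip": -0.2},{"x": -0.884,"y": -0.711,"z": 0.0,"ax": 0.0,"ay": 0.0,"az": 0.007,"grip": -0.2}])

```text
time: 1.5
tool_pos: [0.5355, 0.1628, 0.1998]
tcp_rot: [0.387, 3.117, -0.002]
wrist_force: [-0.2, 0.0, 0.1]
width: 0.598
grip_force: 0.0
```

step_arm(series=[{"x": 0.0,"y": 0.0,"z": 0.1,"ax": 0.0,"ay": 0.0,"az": 0.0,"grip": -0.2},{"x": 0.0,"y": 0.0,"z": 0.16,"ax": 0.0,"ay": 0.0,"az": 0.0,"grip": -0.2},{"x": 0.0,"y": 0.0,"z": 0.16,"ax": 0.0,"ay": 0.0,"az": 0.0,"grip": -0.2}])

```text
time: 1.8
tool_pos: [0.5285, 0.1654, 0.1142]
tcp_rot: [-0.38, -3.108, 0.006]
wrist_force: [-0.7, 0.3, -0.6]
width: 0.6
grip_force: 0.0
```

```bash
python3 - <<'E'
from h import *
from workcell import bot, imaging
import cv2
go((.535,.167,.071),Rkit(kit[2]));s=bot.read_state();print(s["tool_pos"],s["width"],s["time"])
t=imaging.read_camera("top")["img"][:,:,::-1];c=imaging.read_camera("scene")["img"][:,:,::-1]
m=np.hstack([cv2.resize(t[185:355,65:225],(400,425)),cv2.resize(c[100:270,370:530],(400,425))])
cv2.imwrite("pics/m4.png",cv2.convertScaleAbs(m,alpha=1.6))
E
```

```text
shift [-0.0127  0.0068  0.0863] turn [-0.0096 -0.0188 -0.0077] rows 0.9
[0.52849815 0.16535535 0.11423962] 0.6003918190182138 1.8
```

View pics/m4.png

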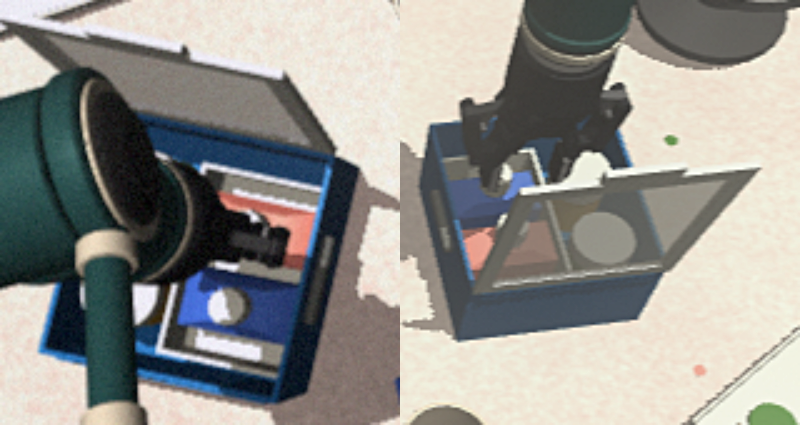

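Top view: the fingers straddle the pink cap (255,215) about 5 mm toward −x, which matches the reported pose. I'll correct that, lower and grip.

step_arm(series=[{"x": -0.013,"y": 0.007,"z": 0.04,"ax": -0.01,"ay": -0.019,"az": -0.008,"grip": -0.2},{"x": -0.013,"y": 0.007,"z": 0.086,"ax": -0.01,"ay": -0.019,"az": -0.008,"grip": -0.2},{"x": -0.013,"y": 0.007,"z": 0.086,"ax": -0.01,"ay": -0.019,"az": -0.008,"grip": -0.2}])

```text
time: 2.2
tool_pos: [0.5397, 0.1688, 0.0765]
tcp_rot: [0.372, 3.111, 0.005]
wrist_force: [-0.3, 0.3, -0.8]
width: 0.599
grip_force: 0.0
```

step_arm(series=[{"x": 0.0,"y": 0.0,"z": 0.0,"ax": 0.0,"ay": 0.0,"az": 0.0,"grip": 1.0},{"x": 0.0,"y": 0.0,"z": 0.0,"ax": 0.0,"ay": 0.0,"az": 0.0,"grip": 1.0},{"x": 0.0,"y": 0.0,"z": 0.0,"ax": 0.0,"ay": 0.0,"az": 0.0,"grip": 1.0},{"x": 0.0,"y": 0.0,"z": 0.0,"ax": 0.0,"ay": 0.0,"az": 0.0,"grip": 1.0}], force=25)

```text
time: 2.6
tool_pos: [0.5413, 0.1687, 0.0781]
tcp_rot: [0.373, 3.107, 0.007]
wrist_force: [-0.3, 0.7, 0.5]
width: 0.001
grip_force: 0.0
```

```bash
python3 - <<'E'
from h import *
from workcell import bot, imaging
import cv2
t=imaging.read_camera("top")["img"][:,:,::-1];c=imaging.read_camera("scene")["img"][:,:,::-1]
m=np.hstack([cv2.resize(t[205:335,95:225],(400,400),interpolation=2),cv2.resize(c[115:245,370:500],(400,400),interpolation=2)])
cv2.imwrite("pics/m5.png",cv2.convertScaleAbs(m,alpha=1.7))
E
```

```text
(no output)
```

View pics/m5.png

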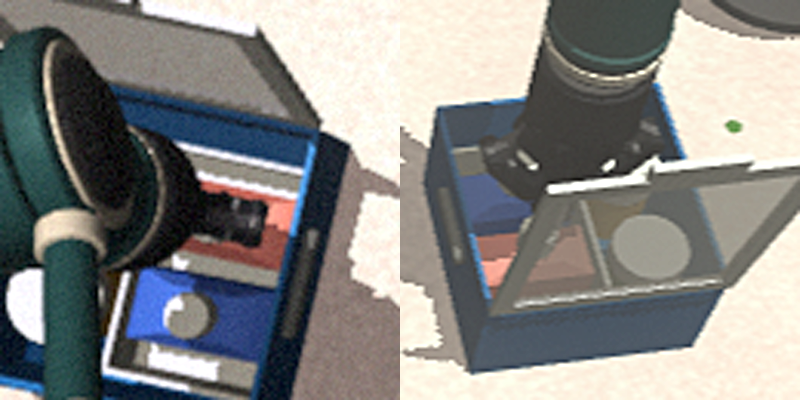

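```bash
python3 - <<'E'
from h import *
P=np.array([.5413,.1687,.078])
a=proj("top",P);b=proj("scene",P)
print("tcp top m5",(a-[95,205])*3.077,"scene m5",(b-[370,115])*3.077+[400,0])
print("grasp top m5",(proj("top",P+[0,0,.06])-[95,205])*3.077)
for z in(.085,.092,.1):
  print(z,"pink scene",ray("scene",(370+222/5.2,130+310/5.2),z),"pink top",ray("top",(65+345/3.5,185+320/3.5),z))
from workcell import bot
s=bot.read_state(); print({k:np.round(v,3) for k,v in s.items()})
E
```

```text
tcp top m5 [211.36745474 206.00782246] scene m5 [537.42728315 243.74153083]
grasp top m5 [182.63285197 201.06718133]
0.085 pink scene [0.53191189 0.16697856 0.085     ] pink top [0.53247957 0.16699279 0.085     ]
0.092 pink scene [0.53580743 0.16355253 0.092     ] pink top [0.53215088 0.16505399 0.092     ]
0.1 pink scene [0.54025947 0.15963707 0.1       ] pink top [0.53177524 0.16283823 0.1       ]
{'time': np.float64(2.7), 'q': array([ 0.258,  0.16 ,  1.968, -0.   ,  1.001, -1.074]), 'joint_vel': array([-0.001,  0.008,  0.004,  0.001,  0.   , -0.002]), 'joint_torque': array([ 2.3000e-02, -4.1809e+01, -3.2812e+01,  0.0000e+00, -7.0000e-02,
        0.0000e+00]), 'tool_pos': array([0.541, 0.168, 0.077]), 'tcp_rot': array([0.373, 3.108, 0.007]), 'wrist_force': array([0.397, 0.026, 0.644]), 'torque': array([ 0.03 , -0.035,  0.041]), 'grip_force': np.float64(0.0), 'width': np.float64(0.004)}
```

```bash
python3 - <<'E'
import cv2,numpy as np
from workcell import imaging
a=cv2.imread("pics/top0.png"); b=np.ascontiguousarray(imaging.read_camera("top")["img"][:,:,::-1]); cv2.imwrite("pics/top_b.png",b)
for im in(a,b):
    h=cv2.cvtColor(im,cv2.COLOR_BGR2HSV); pk=((h[...,0]<15)|(h[...,0]>170))&(h[...,1]>70); bl=(h[...,0]>112)&(h[...,0]<128)&(h[...,1]>110)
    for c in (150,155,160,165,170,175,180,184,187):
        r=np.where(pk[240:310,c])[0]+240; q=np.where(bl[240:345,c])[0]+240
        print(c,"pink",r.min() if len(r) else 0,r.max() if len(r) else 0,"blue",q.min() if len(q) else 0,q.max() if len(q) else 0)
    print()
E
```

```text
150 pink 260 285 blue 292 333
155 pink 262 286 blue 293 298
160 pink 264 287 blue 294 338
165 pink 265 288 blue 295 317
170 pink 266 289 blue 243 320
175 pink 267 290 blue 297 313
180 pink 268 292 blue 298 337
184 pink 269 293 blue 328 340
187 pink 270 284 blue 317 335

150 pink 272 272 blue 280 293
155 pink 276 286 blue 270 317
160 pink 264 287 blue 268 318
165 pink 265 288 blue 297 315
170 pink 266 289 blue 298 339
175 pink 267 290 blue 298 320
180 pink 268 291 blue 298 340
184 pink 269 292 blue 328 331
187 pink 270 284 blue 302 333
```

```bash
python3 - <<'E'
from h import *
import cv2
from workcell import imaging
c=np.ascontiguousarray(imaging.read_camera("scene")["img"][:,:,::-1]); t=cv2.imread("pics/top_b.png"); s0=cv2.imread("pics/scene0.png")
f=lambda i,x,y,w,h:cv2.resize(i[y:y+h,x:x+w],(400,300),interpolation=2)
m=np.vstack([np.hstack([f(c,384,150,80,60),f(s0,384,150,80,60)]),np.hstack([f(t,120,235,80,60),f(cv2.imread("pics/top0.png"),120,235,80,60)])])
m=np.uint8(255*(m/255.)**.55)
cv2.imwrite("pics/m6.png",m)
P=[.541,.168,.077]
print((proj("scene",P)-[384,150])*5,(proj("top",P)-[120,235])*5+[0,300])
E
```

```text
[151.27380986 222.24946975] [221.04271232 485.61771956]
```

View pics/m6.png

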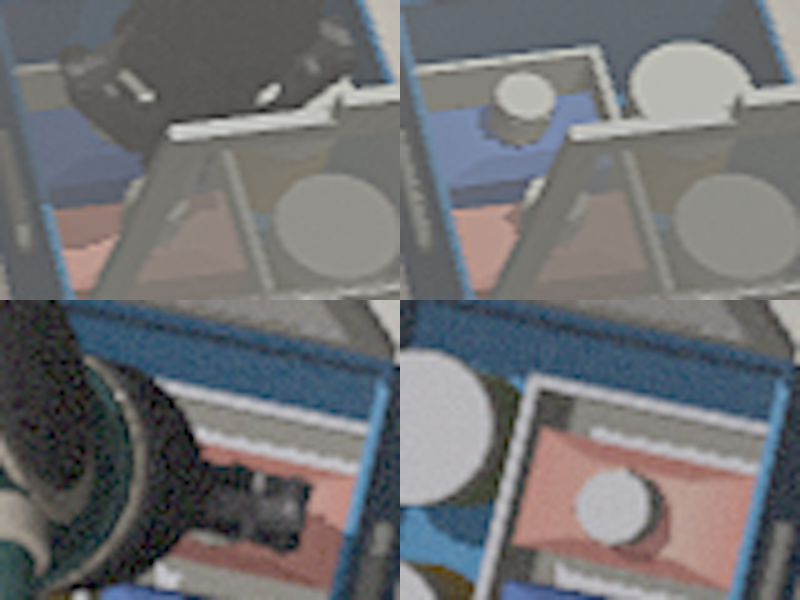

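The fingers shut without touching: the pink body (edges at rows 264–287) and the cap slivers (135,190) haven't moved. I'll probe down gently with the shut fingers to see what is below.

step_arm(series=[{"x": 0.0,"y": 0.0,"z": 0.006,"ax": 0.0,"ay": 0.0,"az": 0.0,"grip": 1.0},{"x": 0.0,"y": 0.0,"z": 0.006,"ax": 0.0,"ay": 0.0,"az": 0.0,"grip": 1.0}])

```text
time: 3.0
tool_pos: [0.54, 0.1682, 0.0732]
tcp_rot: [0.373, 3.11, 0.006]
wrist_force: [-0.6, 0.0, -0.2]
width: 0.003
grip_force: 0.0
```

step_arm(series=[{"x": 0.0,"y": 0.0,"z": 0.006,"ax": 0.0,"ay": 0.0,"az": 0.0,"grip": 1.0},{"x": 0.0,"y": 0.0,"z": 0.006,"ax": 0.0,"ay": 0.0,"az": 0.0,"grip": 1.0}])

```text
time: 3.2
tool_pos: [0.5401, 0.1682, 0.0701]
tcp_rot: [0.373, 3.11, 0.006]
wrist_force: [-0.7, -0.7, -0.6]
width: -0.001
grip_force: 0.0
```

```bash
python3 - <<'E'
from h import *
from workcell import imaging
import cv2
for X in([0,0,0],[0,0,.2],[.534,.166,.092]): print(X,proj("scene",X),proj("top",X))
c=np.ascontiguousarray(imaging.read_camera("scene")["img"][:,:,::-1]);t=np.ascontiguousarray(imaging.read_camera("top")["img"][:,:,::-1])
P=np.array([.540,.168,.070])
ov=[]
for n,i,(x,y,w,h) in(("scene",c,(230,40,250,190)),("top",t,(60,160,250,190))):
    i=np.uint8(255*(i/255.)**.6); m=cv2.resize(i[y:y+h,x:x+w],(400,304),interpolation=2)
    for z,col in((0,(0,0,255)),(.073,(0,255,255)),(.15,(0,255,0)),(.2,(255,0,255))):
        p=((proj(n,P+[0,0,z])-[x,y])*1.6).astype(int); cv2.circle(m,tuple(int(v) for v in p),2,col,-1); print(n,z,p)
    ov.append(m)
cv2.imwrite("pics/m7.png",np.hstack(ov))
E
```

```text
[0, 0, 0] [274.77078477  85.9046447 ] [261.61398042 548.6730667 ]
[0, 0, 0.2] [267.40461929  24.89237648] [249.96355953 609.56710699]
[0.534, 0.166, 0.092] [413.28153191 188.69117838] [163.06367255 275.45386218]
scene 0 [293 249]
scene 0.073 [303 219]
scene 0.15 [315 183]
scene 0.2 [323 156]
top 0 [168 180]
top 0.073 [150 177]
top 0.15 [127 173]
top 0.2 [110 170]
```

View pics/m7.png

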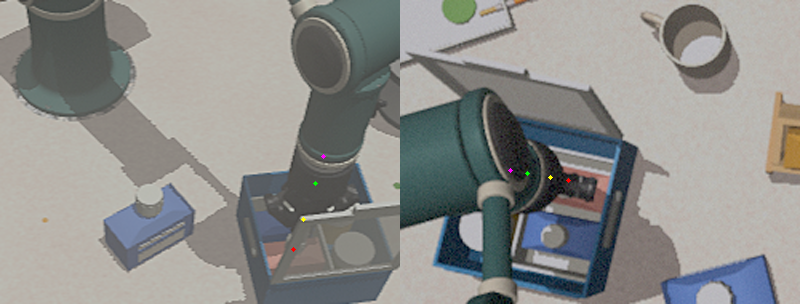

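Axis dots lie on the gripper body at the pink bottle (scene 293,249; top 568,180), so pose and cameras agree. I'll keep probing down until there is contact.

step_arm(series=[{"x": 0.0,"y": 0.0,"z": 0.006,"ax": 0.0,"ay": 0.0,"az": 0.0,"grip": 1.0},{"x": 0.0,"y": 0.0,"z": 0.006,"ax": 0.0,"ay": 0.0,"az": 0.0,"grip": 1.0}])

```text
time: 3.5
tool_pos: [0.5403, 0.1683, 0.0673]
tcp_rot: [0.373, 3.109, 0.006]
wrist_force: [0.1, -0.3, -0.5]
width: 0.001
grip_force: 0.0
```

step_arm(series=[{"x": 0.0,"y": 0.0,"z": 0.006,"ax": 0.0,"ay": 0.0,"az": 0.0,"grip": 1.0},{"x": 0.0,"y": 0.0,"z": 0.006,"ax": 0.0,"ay": 0.0,"az": 0.0,"grip": 1.0}])

```text
time: 3.7
tool_pos: [0.5403, 0.1683, 0.0643]
tcp_rot: [0.373, 3.109, 0.006]
wrist_force: [-0.5, 0.7, -0.9]
width: -0.001
grip_force: 0.0
```

```bash
cat >> h.py <<'E'
def shot(n):
    from workcell import imaging
    return imaging.read_camera(n)["img"].astype(int)
def ascii(n,x0,x1,y0,y1,marks={}):
    import cv2
    a=cv2.imread(f"pics/{n}0.png")[:,:,::-1].astype(int); d=np.abs(shot(n)-a).max(2)
    mk={tuple(np.round(proj(n,P)).astype(int)):k for k,P in marks.items()}
    for y in range(y0,y1): print(y,"".join(mk.get((x,y),"#" if d[y,x]>40 else "+" if d[y,x]>22 else ".") for x in range(x0,x1)))
E
python3 - <<'E'
from h import *
P=np.array([.5403,.1683,.0643])
ascii("scene",385,450,150,205,{"T":P,"G":P+[0,0,.02],"B":P+[0,0,.073],"C":[.534,.166,.092]})
E
```

```text
150 ++.......................++...++...++......+.+.......+++......+..
151 .........................+.++...++...+++........+...........++...
152 .........................+....++.....+.++.................++++...
153 ............................++....+..+...+.+++........+..........
154 ..........................++.......+.+++++..+.+.....+......+.....
155 ........................+.+....++.+.......+...+.+.+........+.....
156 .......................+.........+++.+.+...+.+...+...............
157 +........................++...+.......++..+....+.................
158 +........................................+++.........+####+......
159 +................................+#####...+.......+###########+++
160 +........................###############.+..+...+##############++
161 ++..................############+++..###..+....##################
162 ++.......++######..#####+.++++++++++++##...+..+##################
163 +++############...++..++++++++++++++.+###.....###################
164 +#+++.....+++++++++..+###+++++++++++..##+....####################
165 .++.......+++++....+########++++++++..+##....#
[... 2049 characters left out ...]

195 ..........+##########+...........................................
196 ..........+##########+...........................................
197 ...........+##########+.....T....................................
198 ...........+#########+...........................................
199 ...........+########.............................................
200 ...........+####.................................................
201 .................................................................
202 .................................................................
203 .................................................................
204 .................................................................
```

step_arm(series=[{"x": 0.0,"y": 0.0,"z": -0.1,"ax": 0.0,"ay": 0.0,"az": 0.0,"grip": 1.0},{"x": 0.0,"y": 0.0,"z": -0.2,"ax": 0.0,"ay": 0.0,"az": 0.0,"grip": 1.0},{"x": 0.0,"y": 0.0,"z": -0.2,"ax": 0.0,"ay": 0.0,"az": 0.0,"grip": 1.0}])

```text
time: 4.05
tool_pos: [0.5453, 0.1697, 0.1736]
tcp_rot: [0.371, 3.095, 0.015]
wrist_force: [0.7, -0.7, 0.3]
width: 0.001
grip_force: 0.0
```

```bash
python3 - <<'E'
from h import *
P=np.array([.5403,.1683,.164])
from workcell import bot
s=bot.read_state(); P=s["tool_pos"]; print(P,s["width"])
ascii("scene",392,452,122,180,{"T":P,"G":P+[0,0,.02],"B":P+[0,0,.073],"Y":P+[-.0101,-.0414,0],"y":P+[.0101,.0414,0]})
E
```

```text
[0.54532277 0.16971039 0.17364138] 0.0009522883716939956
122 .........................###################################
123 ........................####################################
124 ........................####################################
125 ........................####################################
126 .......................#####################################
127 ..............+##....#######################################
128 .............###############################################
129 ............################################################
130 ............################################################
131 ............################################################
132 .............#############..################################
133 .............#############..+###############################
134 .............#############...###############################
135 .............+############+...##############################
136 ..............############.....#############################
137 ..............#############.....###########################.
138
[... 2026 characters left out ...]
.+###.............................................
170 ............#####...............T...........................
171 ............+####...........................................
172 +######+.....Y#######.......................................
173 #######+........+##+........................................
174 #+#####+....................................................
175 ++#####+....................................................
176 ++######+...............+...................................
177 ++######+.............###...................................
178 ++#########+.......+####+...................................
179 ++++########+.+.+######+....................................
```

step_arm(series=[{"x": 0.0,"y": 0.0,"z": 0.0,"ax": 0.0,"ay": 0.0,"az": 0.0,"grip": -0.2},{"x": 0.0,"y": 0.0,"z": 0.0,"ax": 0.0,"ay": 0.0,"az": 0.0,"grip": -0.2},{"x": 0.0,"y": 0.0,"z": 0.0,"ax": 0.0,"ay": 0.0,"az": 0.0,"grip": -0.2}])

```text
time: 4.4
tool_pos: [0.5381, 0.1677, 0.1626]
tcp_rot: [0.374, 3.112, 0.004]
wrist_force: [0.4, -0.4, -0.5]
width: 0.508
grip_force: 0.0
```

```bash
python3 - <<'E'
from h import *
from workcell import bot
s=bot.read_state(); P=s["tool_pos"]; print(P,s["width"])
ascii("scene",392,452,122,180,{"T":P,"G":P+[0,0,.02],"B":P+[0,0,.073],"Y":P+[-.0101,-.0414,0],"y":P+[.0101,.0414,0]})
E
```

```text
[0.53806168 0.16774095 0.16261736] 0.5079470639028669
122 .......................#####################################
123 .......................#####################################
124 ......................######################################
125 ......................######################################
126 .........####.......+#######################################
127 ........#####++..###########################################
128 .......#####################################################
129 .......#####################################################
130 ........####################################################
131 ........####################################################
132 ........####################################################
133 ........##############..####################################
134 ........#############.+.####################################
135 .........###########...##################################..#
136 .........###########...#################################..##
137 .........##########....#################################++##
138 ..
[... 2023 characters left out ...]
.+###.................................y...........
170 ............#####...........................................
171 .......++....######..........T..............................
172 +######+......#######.......................................
173 #######+..Y.....+##+........................................
174 ++#####+....................................................
175 ++#####+....................................................
176 ++######+.............###...................................
177 ++######+............+##+...................................
178 +++########+.......+####+...................................
179 ++++########+.+.+######+....................................
```

```bash
python3 - <<'E'
from h import *
import cv2
a=cv2.imread("pics/scene0.png")[:,:,::-1].astype(int).mean(2); c=shot("scene").mean(2)
for x in(412,415,437,440):
    print(x,[f"{int(a[y,x])}>{int(c[y,x])}" for y in range(156,176)])
P=np.array([.53806,.16774,.1626]); ey=np.array([.237,.971,0])
for w in(.0215,.0285): 
  for sg in(-1,1): print(w*sg,[proj("scene",P+ey*sg*w+[0,0,z]).round(0).tolist() for z in(.006,.02,.03)])
t=shot("top").mean(2);a=cv2.imread("pics/top0.png")[:,:,::-1].astype(int).mean(2)
P7=[proj("top",P+ey*sg*w+[0,0,.006]).round(0).tolist() for w in(.0215,.036) for sg in(-1,1)];print(P7)
for y in range(255,300,2): print(y,"".join("#" if abs(t[y,x]-a[y,x])>35 else "+" if abs(t[y,x]-a[y,x])>20 else "." for x in range(130,200)))
E
```

```text
412 ['51>37', '51>38', '51>37', '41>43', '94>44', '137>45', '65>48', '71>54', '68>49', '88>51', '140>123', '145>154', '141>147', '140>147', '141>149', '144>157', '142>98', '87>92', '62>57', '67>60']
415 ['51>58', '52>57', '48>53', '40>48', '146>41', '110>42', '67>53', '71>51', '72>59', '72>59', '69>72', '66>68', '75>76', '89>91', '96>99', '80>81', '86>89', '93>97', '93>100', '93>54']
437 ['50>34', '47>34', '46>30', '156>25', '144>58', '140>67', '139>118', '140>135', '140>148', '139>146', '139>145', '139>144', '139>145', '140>144', '140>145', '139>145', '139>145', '141>147', '145>151', '143>149']
440 ['49>33', '43>35', '88>45', '150>49', '141>51', '139>54', '139>49', '140>159', '139>149', '139>145', '139>145', '140>145', '138>145', '139>145', '140>145', '139>145', '141>146', '141>147', '149>155', '98>102']
-0.0215 [[412.0, 170.0], [413.0, 166.0], [414.0, 163.0]]
0.0215 [[431.0, 168.0], [433.0, 164.0], [434.0, 161.0]]
-0.0285 [[408.0, 171.0], [410.0, 167.0], [410.0, 164.0]]
0.0285 [[434.0, 168.0], [436.0, 164.0], [437.0, 161.0]]
[[162.0, 274.0], [138.0, 269.0], [170.0, 276.0], [129.0, 
[... 1032 characters left out ...]
.........................
283 ####+.+###+.########+....++#+#######++#...............................
285 ######+.......................+##+##+#+...............................
287 ####+.............................+......................++...........
289 .+.................................................+#######...........
291 ...................................................+++####+...........
293 ...................+++.+.......+####+##.+++.............##....+++.....
295 ..................#+++++#+++#++......+##########++++...+#+.....++.....
297 ................+###++#++++++++++++++++++......##########.....#+......
299 ................+#######++#++++++++++++++++++++++++.++##+.....+.......
```

The fingertips appear about 18 mm higher in the picture than the reported TCP, so the grip closed just above the cap. I'll go lower in stages and try again.

step_arm(series=[{"x": 0.007,"y": -0.005,"z": 0.1,"ax": 0.0,"ay": 0.0,"az": 0.0,"grip": -0.2},{"x": 0.007,"y": -0.005,"z": 0.18,"ax": 0.0,"ay": 0.0,"az": 0.0,"grip": -0.2},{"x": 0.007,"y": -0.005,"z": 0.205,"ax": 0.0,"ay": 0.0,"az": 0.0,"grip": -0.2},{"x": 0.007,"y": -0.005,"z": 0.205,"ax": 0.0,"ay": 0.0,"az": 0.0,"grip": -0.2}])

```text
time: 4.95
tool_pos: [0.5342, 0.1662, 0.0595]
tcp_rot: [0.374, 3.114, 0.003]
wrist_force: [0.3, 0.5, 0.2]
width: 0.597
grip_force: 0.0
```

step_arm(series=[{"x": 0.0,"y": 0.0,"z": 0.0,"ax": 0.0,"ay": 0.0,"az": 0.0,"grip": 1.0},{"x": 0.0,"y": 0.0,"z": 0.0,"ax": 0.0,"ay": 0.0,"az": 0.0,"grip": 1.0},{"x": 0.0,"y": 0.0,"z": 0.0,"ax": 0.0,"ay": 0.0,"az": 0.0,"grip": 1.0}])

```text
time: 5.25
tool_pos: [0.5386, 0.1674, 0.0646]
tcp_rot: [0.373, 3.105, 0.009]
wrist_force: [-0.8, -0.3, -1.6]
width: 0.094
grip_force: 0.0
```

step_arm(series=[{"x": 0.0,"y": 0.0,"z": 0.0,"ax": 0.0,"ay": 0.0,"az": 0.0,"grip": 1.0},{"x": 0.0,"y": 0.0,"z": 0.0,"ax": 0.0,"ay": 0.0,"az": 0.0,"grip": 1.0},{"x": 0.0,"y": 0.0,"z": 0.008,"ax": 0.0,"ay": 0.0,"az": 0.0,"grip": 1.0},{"x": 0.0,"y": 0.0,"z": 0.008,"ax": 0.0,"ay": 0.0,"az": 0.0,"grip": 1.0}])

```text
time: 5.65
tool_pos: [0.538, 0.167, 0.0606]
tcp_rot: [0.373, 3.106, 0.007]
wrist_force: [-3.4, -1.8, 12.5]
width: 0.002
grip_force: 6.1
```

step_arm(series=[{"x": 0.0,"y": 0.0,"z": 0.008,"ax": 0.0,"ay": 0.0,"az": 0.0,"grip": 1.0},{"x": 0.0,"y": 0.0,"z": 0.008,"ax": 0.0,"ay": 0.0,"az": 0.0,"grip": 1.0}])

```text
time: 5.85
tool_pos: [0.5403, 0.1668, 0.0608]
tcp_rot: [0.371, 3.103, 0.007]
wrist_force: [-8.4, -5.4, 31.5]
width: -0.001
grip_force: 15.7
```

```bash
python3 - <<'E'
from h import *
from workcell import bot
s=bot.read_state(); P=s["tool_pos"]; print(P,s["width"],s["wrist_force"])
import cv2
a=cv2.imread("pics/top0.png")[:,:,::-1].astype(int); t=shot("top"); d=np.abs(t-a).max(2)
print(proj("top",P), proj("top",[.534,.166,.092]))
for y in range(255,300,1): print(y,"".join("#" if d[y,x]>45 else "+" if d[y,x]>28 else "." for x in range(140,195)))
E
```

```text
[0.54030644 0.1667798  0.06083627] -0.001298755829137276 [-8.44578804 -5.40508057 31.51059139]
[167.15934796 272.8619531 ] [163.06367255 275.45386218]
255 ....###.+......###.....................................
256 ....###.+.....+####....................................
257 ....###.......######...................................
258 ...###+.......######...................................
259 ...###.......+#######..................................
260 ...###..##...+########.................................
261 ...###..###++#########+................................
262 ..####.################................................
263 ..###..################++..............................
264 ..###..################++###...........................
265 .+###..#################.....+##++.....................
266 .+###.+#################.........+###+.................
267 .###..##################+.............+##++............
268 .###..#####################+..............+##++........
269 .###..###########################+.............+##.....
270 ###+.##############################+....+....
[... 1050 characters left out ...]
#+..............++.++++###########+.....
289 ..+...+#######+......................++##########.....+
290 ......+#######..#+.+....................+########.....+
291 .+###++######...#####....................++######......
292 +######++.......#########++..................+##+....+.
293 #######+.........+##+########.+++.............##.....+.
294 .+#++................++##########+.++........+##.....++
295 ...................#++.....++#########..++...###.......
296 ...................####++++.....+##########..##+....++.
297 ..................+##++##+#+##+++....+#########+....+..
298 ..................++####++++##++##++.++...++###.....+..
299 ...................+++#+###+#+++###+##+++++.##+.....+..
```

step_arm(series=[{"x": 0.0,"y": 0.0,"z": -0.05,"ax": 0.0,"ay": 0.0,"az": 0.0,"grip": 1.0},{"x": 0.0,"y": 0.0,"z": -0.05,"ax": 0.0,"ay": 0.0,"az": 0.0,"grip": -0.3},{"x": 0.0,"y": 0.0,"z": -0.05,"ax": 0.0,"ay": 0.0,"az": 0.0,"grip": -0.3},{"x": 0.0,"y": 0.0,"z": -0.05,"ax": 0.0,"ay": 0.0,"az": 0.0,"grip": -0.3}])

```text
time: 6.3
tool_pos: [0.5355, 0.1665, 0.078]
tcp_rot: [0.373, 3.111, 0.005]
wrist_force: [-0.8, -0.9, -1.1]
width: 0.506
grip_force: 0.0
```

```bash
python3 - <<'E'
from h import *
from workcell import bot
s=bot.read_state(); print(s["tool_pos"],s["width"],s["wrist_force"])
go((.534,.166,.060),Rkit(kit[2]))
import cv2
b=shot("top").astype(np.uint8)[:,:,::-1]
h=cv2.cvtColor(np.ascontiguousarray(b),cv2.COLOR_BGR2HSV); pk=((h[...,0]<15)|(h[...,0]>170))&(h[...,1]>70)
for c in (165,170,175,180,184):
    r=np.where(pk[240:310,c])[0]+240; print(c,r.min() if len(r) else 0,r.max() if len(r) else 0)
E
```

```text
[0.53547591 0.16653865 0.07797997] 0.5064187572695074 [-0.84669077 -0.85979528 -1.09366179]
shift [ 0.0029 -0.0019  0.0359] turn [0.0082 0.0157 0.0012] rows 0.4
165 265 288
170 266 289
175 267 290
180 268 291
184 269 292
```

step_arm(series=[{"x": 0.003,"y": -0.002,"z": 0.02,"ax": 0.0,"ay": 0.0,"az": 0.0,"grip": -0.3},{"x": 0.003,"y": -0.002,"z": 0.04,"ax": 0.0,"ay": 0.0,"az": 0.0,"grip": -0.3},{"x": 0.003,"y": -0.002,"z": 0.05,"ax": 0.0,"ay": 0.0,"az": 0.0,"grip": -0.3},{"x": 0.003,"y": -0.002,"z": 0.05,"ax": 0.0,"ay": 0.0,"az": 0.0,"grip": -0.3}])

```text
time: 6.75
tool_pos: [0.5334, 0.1658, 0.052]
tcp_rot: [0.374, 3.112, 0.004]
wrist_force: [0.3, -0.5, -0.2]
width: 0.65
grip_force: 0.0
```

step_arm(series=[{"x": 0.0,"y": 0.0,"z": 0.01,"ax": 0.0,"ay": 0.0,"az": 0.0,"grip": -0.3},{"x": 0.0,"y": 0.0,"z": 0.01,"ax": 0.0,"ay": 0.0,"az": 0.0,"grip": -0.3}])

```text
time: 6.95
tool_pos: [0.5348, 0.1662, 0.0486]
tcp_rot: [0.373, 3.11, 0.006]
wrist_force: [-0.1, -0.5, -0.1]
width: 0.65
grip_force: 0.0
```

step_arm(series=[{"x": 0.0,"y": 0.0,"z": 0.0,"ax": 0.0,"ay": 0.0,"az": 0.0,"grip": 0.0},{"x": 0.0,"y": 0.0,"z": 0.0,"ax": 0.0,"ay": 0.0,"az": 0.0,"grip": 1.0},{"x": 0.0,"y": 0.0,"z": 0.0,"ax": 0.0,"ay": 0.0,"az": 0.0,"grip": 1.0},{"x": 0.0,"y": 0.0,"z": 0.0,"ax": 0.0,"ay": 0.0,"az": 0.0,"grip": 1.0}])

```text
time: 7.35
tool_pos: [0.5356, 0.1664, 0.0497]
tcp_rot: [0.373, 3.108, 0.007]
wrist_force: [0.5, -0.0, 1.4]
width: 0.312
grip_force: 25.2
```

Gripped the pink cap (26.5 mm). Now I'll drag it toward the hinge end and feel for the end wall.

step_arm(series=[{"x": -0.01,"y": 0.0,"z": 0.0,"ax": 0.0,"ay": 0.0,"az": 0.0,"grip": 1.0},{"x": -0.018,"y": 0.0,"z": 0.0,"ax": 0.0,"ay": 0.0,"az": 0.0,"grip": 1.0},{"x": -0.024,"y": 0.0,"z": 0.0,"ax": 0.0,"ay": 0.0,"az": 0.0,"grip": 1.0},{"x": -0.024,"y": 0.0,"z": 0.0,"ax": 0.0,"ay": 0.0,"az": 0.0,"grip": 1.0}])

```text
time: 7.75
tool_pos: [0.5477, 0.1636, 0.0509]
tcp_rot: [0.373, 3.108, 0.007]
wrist_force: [-3.1, -0.4, 8.1]
width: 0.313
grip_force: 26.5
```

step_arm(series=[{"x": -0.004,"y": 0.0,"z": 0.0,"ax": 0.0,"ay": 0.0,"az": 0.0,"grip": 1.0},{"x": -0.006,"y": 0.0,"z": 0.0,"ax": 0.0,"ay": 0.0,"az": 0.0,"grip": 1.0},{"x": -0.006,"y": 0.0,"z": 0.0,"ax": 0.0,"ay": 0.0,"az": 0.0,"grip": 1.0}])

```text
time: 8.05
tool_pos: [0.5504, 0.1629, 0.051]
tcp_rot: [0.373, 3.108, 0.007]
wrist_force: [-2.7, -0.2, 8.7]
width: 0.311
grip_force: 26.7
```

step_arm(series=[{"x": -0.006,"y": 0.0,"z": -0.002,"ax": 0.0,"ay": 0.0,"az": 0.0,"grip": 1.0},{"x": -0.006,"y": 0.0,"z": -0.002,"ax": 0.0,"ay": 0.0,"az": 0.0,"grip": 1.0}])

```text
time: 8.25
tool_pos: [0.553, 0.1619, 0.0505]
tcp_rot: [0.373, 3.108, 0.006]
wrist_force: [-0.4, -0.4, 3.1]
width: 0.311
grip_force: 26.3
```

step_arm(series=[{"x": -0.006,"y": 0.0,"z": 0.0,"ax": 0.0,"ay": 0.0,"az": 0.0,"grip": 1.0},{"x": -0.006,"y": 0.0,"z": 0.0,"ax": 0.0,"ay": 0.0,"az": 0.0,"grip": 1.0}])

```text
time: 8.45
tool_pos: [0.556, 0.1612, 0.0508]
tcp_rot: [0.373, 3.108, 0.006]
wrist_force: [-2.6, 0.1, 5.3]
width: 0.308
grip_force: 26.4
```

step_arm(series=[{"x": -0.006,"y": 0.0,"z": -0.002,"ax": 0.0,"ay": 0.0,"az": 0.0,"grip": 1.0},{"x": -0.006,"y": 0.0,"z": -0.002,"ax": 0.0,"ay": 0.0,"az": 0.0,"grip": 1.0}])

```text
time: 8.65
tool_pos: [0.5574, 0.1606, 0.0511]
tcp_rot: [0.374, 3.111, 0.006]
wrist_force: [-3.3, 1.8, 3.6]
width: 0.312
grip_force: 26.4
```

```bash
python3 - <<'E'
from h import *
from workcell import bot
s=bot.read_state(); print(s["tool_pos"],s["width"],s["wrist_force"],s["torque"])
import cv2
b=np.ascontiguousarray(shot("top").astype(np.uint8)[:,:,::-1])
h=cv2.cvtColor(b,cv2.COLOR_BGR2HSV); pk=((h[...,0]<15)|(h[...,0]>170))&(h[...,1]>70)
for c in (165,170,175,180,184,188):
    r=np.where(pk[240:310,c])[0]+240; print(c,r.min() if len(r) else 0,r.max() if len(r) else 0)
a=cv2.imread("pics/top0.png")
for c in(175,180,184): print(c,"ref",a[248:275,c].mean(1).astype(int).tolist(),"now",b[248:275,c].mean(1).astype(int).tolist())
E
```

```text
[0.55744668 0.16063272 0.05105205] 0.3122173304396486 [-3.34978809  1.81102211  3.61177946] [0.19602544 0.72250705 0.06174225]
165 250 281
170 256 283
175 259 284
180 260 285
184 276 286
188 276 280
175 ref [35, 34, 37, 39, 37, 37, 33, 57, 115, 131, 84, 74, 77, 75, 76, 76, 107, 144, 118, 65, 73, 73, 86, 111, 112, 114, 114] now [33, 46, 41, 38, 45, 40, 36, 63, 126, 145, 79, 16, 9, 10, 12, 14, 26, 30, 31, 24, 28, 16, 15, 19, 39, 61, 56]
180 ref [32, 40, 33, 39, 36, 36, 34, 34, 53, 115, 138, 90, 75, 76, 83, 74, 76, 105, 147, 125, 78, 69, 76, 96, 110, 111, 113] now [36, 40, 42, 35, 41, 39, 42, 30, 57, 123, 142, 96, 54, 22, 10, 23, 27, 47, 53, 44, 26, 25, 31, 35, 29, 29, 32]
184 ref [34, 40, 33, 43, 33, 38, 41, 37, 29, 65, 123, 132, 84, 70, 78, 80, 78, 77, 103, 144, 118, 69, 79, 98, 105, 101, 104] now [45, 44, 36, 46, 36, 39, 42, 35, 33, 73, 127, 142, 80, 21, 19, 13, 20, 32, 46, 41, 23, 31, 31, 22, 13, 16, 20]
```

step_arm(series=[{"x": 0.0,"y": 0.0,"z": 0.0,"ax": 0.0,"ay": 0.0,"az": 0.0,"grip": 1.0}])

```text
time: 8.8
tool_pos: [0.5575, 0.1606, 0.051]
tcp_rot: [0.373, 3.111, 0.006]
wrist_force: [-4.5, 1.3, 3.2]
width: 0.309
grip_force: 26.4
```

step_arm(series=[{"x": -0.006,"y": 0.0,"z": 0.0,"ax": 0.0,"ay": 0.0,"az": 0.0,"grip": 1.0},{"x": -0.006,"y": 0.0,"z": 0.0,"ax": 0.0,"ay": 0.0,"az": 0.0,"grip": 1.0}])

```text
time: 9.0
tool_pos: [0.5592, 0.1601, 0.051]
tcp_rot: [0.374, 3.113, 0.006]
wrist_force: [-7.8, 1.8, 5.5]
width: 0.313
grip_force: 26.8
```

```bash
python3 - <<'E'
from h import *
from workcell import bot
s=bot.read_state(); P=s["tool_pos"]; print(P,s["wrist_force"],s["torque"])
import cv2
for n,box in(("top",(140,195,250,300)),):
    b=shot(n)
    P2=proj(n,P+[0,0,.03]); print(P2)
    for y in range(box[2],box[3]): print(y,"".join("W" if v.min()>85 else "p" if v[0]>v[2]*1.35 and v[0]>50 else "b" if v[2]>v[0]*1.4 and v[2]>60 else "." if v.max()<45 else "," for v in b[y,box[0]:box[1]]))
E
```

```text
[0.55921925 0.16011307 0.05102981] [-7.81240273  1.81703945  5.54250767] [0.36122455 1.43339093 0.0494201 ]
[167.79060559 262.30381007]
250 .................,,..........,,,b,,bbbb,bbb,,,bbbbb,,,,
251 ..................,..........,,b,b,bbb,,,,,,bbbb,bbb,,,
252 ..................,,.........,bbb,bbbb,,b,,b,,b,b,b,bb,
253 ..................,,..........,,,bb,b,bb,bb,bbbbb,bbbbb
254 ..................,,.............,,,,,b,,bb,,,,b,,,bb,b
255 ..................,,..............,bb,,,b,bbb,bb,bbb,,b
256 ..................,,..............WWWW,bbb,,,,,,bb,,b,b
257 ..................,,..............,WWWWWWWW,bbb,,,bbb,b
258 ,.................,.................,WWWWWWWWWW,,bbb,,b
259 ,,................,....................,,WWWWWWWW,,W,bb
260 ,,...............,,....................p..,,..,W,,WWWWb
261 ,................,,.......................,,......,,WWb
262 ,..,,............,,......................,,,........pbb
263 ,...............,,.......................,,,........,Wb
264 ,,..............,,.....................,,,,...,.....bbb
265 ,,..............,,.......................,,,,,,,...p,bb
266 
[... 1335 characters left out ...]
WWWWWWWWWWWWWWWW,,,,,,,,,,,W,,,,,b......
289 ......,,,,,WWWWWWWWWWWWWWWWWWWWW,,,,,,,,,,,,,,,b,......
290 ......,,,,,WWWWWWWWWWWWWWWWWWWWW,,,,,,,,,,,,,,,b.......
291 .bbb,.,,,,,WWWWWWWWWWWWWWWWWWWWW,,,,,,,,,,,,,,,,,......
292 .bbbbbbbb,,,WWWWWWWWWWWWWWWWWWWW,,,,,,,,,,,,,,bb.......
293 ,bbbbbbbbbbbbb,,,WWWWWWWWWWWWWWW,,,,,,,,,,,,,,b,.......
294 ,bbbbbbbbbbbbbbbbbb,,,WWWWWWWWWWW,,,,,,,,,,,,,b,.......
295 .bbbbbbbbbbbbbbbbbbbb,....,,WWWWW,,,,,,,,,,,,,,........
296 ,bbbbbbbbbbbbbbbbbbbb..,.......b,,,,,,,,,,,,,b,........
297 .bbbbbbbbbbbbbbbbbbb..,,,,,,,........,,,,,,,,bb........
298 .bbbbbbbbbbbbbbbbbb,,,,,,.,,,.,,,,.......,,,,,,........
299 .bbbbbbbbbbbbbbbbbb,,,,,,,,.,,,,,,..,,,.....,b,....,...
```

The pink bottle reached the end wall region but is leaning a little, with the cap ahead of the base. I'll ease back and release. Next I'll drag the blue bottle to open a gap at its −x side, then push both low down.

step_arm(series=[{"x": 0.012,"y": 0.0,"z": 0.0,"ax": 0.0,"ay": 0.0,"az": 0.0,"grip": 1.0},{"x": 0.012,"y": 0.0,"z": 0.0,"ax": 0.0,"ay": 0.0,"az": 0.0,"grip": 0.1},{"x": 0.012,"y": 0.0,"z": 0.0,"ax": 0.0,"ay": 0.0,"az": 0.0,"grip": -0.1},{"x": 0.012,"y": 0.0,"z": -0.06,"ax": 0.0,"ay": 0.0,"az": 0.0,"grip": -0.1},{"x": 0.012,"y": 0.0,"z": -0.12,"ax": 0.0,"ay": 0.0,"az": 0.0,"grip": -0.1},{"x": 0.012,"y": 0.0,"z": -0.12,"ax": 0.0,"ay": 0.0,"az": 0.0,"grip": -0.1}])

```text
time: 9.65
tool_pos: [0.5595, 0.1619, 0.1168]
tcp_rot: [0.372, 3.099, 0.011]
wrist_force: [1.4, 0.6, -0.2]
width: 0.549
grip_force: 0.0
```

```bash
cat >> h.py <<'E'
def cmap(n,x0,x1,y0,y1):
    b=shot(n)
    for y in range(y0,y1): print(y,"".join("W" if v.min()>85 else "p" if v[0]>v[2]*1.35 and v[0]>50 else "b" if v[2]>v[0]*1.4 and v[2]>60 else "." if v.max()<45 else "," for v in b[y,x0:x1]))
E
python3 - <<'E'
from h import *
from workcell import bot
s=bot.read_state(); P=s["tool_pos"]; print(P,s["wrist_force"],s["width"])
go((.477,.181,.11),Rkit(kit[2]))
cmap("top",140,195,262,300)
E
```

```text
[0.55954191 0.1619054  0.11684081] [ 1.36298852  0.60988994 -0.18029558] 0.5490079216691359
shift [ 0.1697 -0.0021  0.0103] turn [0.0186 0.0374 0.001 ] rows 1.7
262 ..,,.......................,,,,,,,,.......,,,,,,,,,,,bb
263 .,,,.......................,,,,,,,,,......pp,,,,,,,,,bb
264 .,,........................,,,,,,,W,......ppppp,,,,,bbb
265 ,,,.........................,,,,,,W,.....pppppppppppbbb
266 ,,.............................,,,,,.....ppppppppppp,bb
267 ,,.......................................ppppppWpppWbbb
268 ,........................................pWWWWWppppWbb,
269 ........................................ppWWWWWWpWpWbb.
270 .......................,................pWWWWWWWpppWbb.
271 .......................,,..,,...........pWWWWWWpppWbbb.
272 ............ppp,p.....,,,,,,,,,,........pWWWWWWWWp,bbb.
273 ...........ppppppp,,,,,,,,,,,W,,,.......pWpppppppp,bb..
274 ..........pppppppp,,,,,,,,,,,,,,,....,pppppppppppp,,,..
275 ........ppppppppppp,,,,,,,,,,,,,..pppppppppppppppp,b,..
276 .......ppppppppppppp,,,,,,,,,,,,.,pppppppppppppppp,,...
277 .....,ppWppppppppppp,,,,,,,,,,,,.pp
[... 640 characters left out ...]
WWWWW,,,,,,,,,,,,,,,,,,,,,,,,pp,bb......
289 ......,,,,,WWWWWWWWW,,,,,,,,,,,,,,,,,,,,,,,,,,,b,......
290 ......,,,,,WWWWWWWW,,,,,,,,,,,,,,,,,,,,,,,,,,,,b,......
291 .bbb,,,,,,,WWWWWWWW,,,,,,,,,,,,,,,,,,,,,,,,,,,,b.......
292 ,bbbbbbbb,,,WWWWWWW,,,,,,,WWWW,,,,,,,,,,,,,,,,bb.......
293 bbbbbbbbbbbb,b,,,W,,,,,,,WWWWWW,,,,,,,,,,,,,,,b,.......
294 bbbbbbbbbbbbbbbbb,b,,,,,,WWWWWW,,,,,,,,,,,,,,,b,.......
295 bbbbbbbbbbbbbbbbbbbbbbbb,,b,WWW,,,,,,,,,,,,,,,,........
296 bbbbbbbbbbbbbbbbbbbbbbbbbb.....,,,,,,,,,,,,,,b,........
297 bbbbbbbbbbbbbbbbbbbbbbbbbb,,,........,,,,,,,,b,........
298 bbbbbbbbbbbbbbbbbbbbbbbbbb,.,,,.,,,.......,,bb,........
299 bbbbbbbbbbbbbbbbbbbbbbbbb,.,,,.,,,,,.,,,....,,,........
```

step_arm(series=[{"x": 0.1,"y": -0.002,"z": 0.0,"ax": 0.0,"ay": 0.0,"az": 0.0,"grip": -0.25},{"x": 0.17,"y": -0.002,"z": 0.01,"ax": 0.0,"ay": 0.0,"az": 0.0,"grip": -0.25},{"x": 0.17,"y": -0.002,"z": 0.08,"ax": 0.0,"ay": 0.0,"az": 0.0,"grip": -0.25},{"x": 0.17,"y": -0.002,"z": 0.08,"ax": 0.0,"ay": 0.0,"az": 0.0,"grip": -0.25},{"x": 0.17,"y": -0.002,"z": 0.08,"ax": 0.0,"ay": 0.0,"az": 0.0,"grip": -0.25}])

```text
time: 10.2
tool_pos: [0.4716, 0.1799, 0.0696]
tcp_rot: [0.373, 3.111, 0.004]
wrist_force: [0.1, -0.0, -0.2]
width: 0.625
grip_force: 0.0
```

```bash
python3 - <<'E'
from h import *
from workcell import bot
s=bot.read_state(); print(s["tool_pos"],s["wrist_force"],s["width"])
go((.477,.181,.050),Rkit(kit[2]))
E
```

```text
[0.4715803  0.17988965 0.06956532] [ 0.09324771 -0.01294799 -0.18759958] 0.6252320764138853
shift [-0.0097  0.0046  0.0392] turn [0.0069 0.015  0.0013] rows 0.4
```

step_arm(series=[{"x": -0.009,"y": 0.004,"z": 0.025,"ax": 0.0,"ay": 0.0,"az": 0.0,"grip": -0.25},{"x": -0.009,"y": 0.004,"z": 0.043,"ax": 0.0,"ay": 0.0,"az": 0.0,"grip": -0.25},{"x": -0.009,"y": 0.004,"z": 0.043,"ax": 0.0,"ay": 0.0,"az": 0.0,"grip": -0.25}])

```text
time: 10.5
tool_pos: [0.4772, 0.1809, 0.0478]
tcp_rot: [0.374, 3.111, 0.005]
wrist_force: [0.8, 0.3, 0.1]
width: 0.624
grip_force: 0.0
```

step_arm(series=[{"x": 0.0,"y": 0.0,"z": 0.0,"ax": 0.0,"ay": 0.0,"az": 0.0,"grip": 0.3},{"x": 0.0,"y": 0.0,"z": 0.0,"ax": 0.0,"ay": 0.0,"az": 0.0,"grip": 1.0},{"x": 0.0,"y": 0.0,"z": 0.0,"ax": 0.0,"ay": 0.0,"az": 0.0,"grip": 1.0},{"x": 0.0,"y": 0.0,"z": 0.0,"ax": 0.0,"ay": 0.0,"az": 0.0,"grip": 1.0}])

```text
time: 10.9
tool_pos: [0.4778, 0.1814, 0.0495]
tcp_rot: [0.373, 3.108, 0.007]
wrist_force: [-0.3, 0.4, -0.2]
width: 0.311
grip_force: 24.8
```

step_arm(series=[{"x": 0.0,"y": 0.0,"z": -0.004,"ax": 0.0,"ay": 0.0,"az": 0.0,"grip": 1.0},{"x": -0.012,"y": 0.0,"z": -0.004,"ax": 0.0,"ay": 0.0,"az": 0.0,"grip": 1.0},{"x": -0.024,"y": 0.0,"z": -0.004,"ax": 0.0,"ay": 0.0,"az": 0.0,"grip": 1.0},{"x": -0.036,"y": 0.0,"z": -0.004,"ax": 0.0,"ay": 0.0,"az": 0.0,"grip": 1.0},{"x": -0.044,"y": 0.0,"z": -0.004,"ax": 0.0,"ay": 0.0,"az": 0.0,"grip": 1.0},{"x": -0.044,"y": 0.0,"z": -0.004,"ax": 0.0,"ay": 0.0,"az": 0.0,"grip": 1.0}])

```text
time: 11.5
tool_pos: [0.4995, 0.1759, 0.0512]
tcp_rot: [0.374, 3.109, 0.006]
wrist_force: [-0.1, 0.4, -3.0]
width: 0.313
grip_force: 24.8
```

step_arm(series=[{"x": 0.0,"y": 0.0,"z": 0.004,"ax": 0.0,"ay": 0.0,"az": 0.0,"grip": 1.0},{"x": 0.0,"y": 0.0,"z": 0.004,"ax": 0.0,"ay": 0.0,"az": 0.0,"grip": 0.0},{"x": 0.0,"y": 0.0,"z": 0.004,"ax": 0.0,"ay": 0.0,"az": 0.0,"grip": -0.1},{"x": 0.0,"y": 0.0,"z": -0.06,"ax": 0.0,"ay": 0.0,"az": 0.0,"grip": -0.1},{"x": 0.0,"y": 0.0,"z": -0.1,"ax": 0.0,"ay": 0.0,"az": 0.0,"grip": 0.2}])

```text
time: 12.0
tool_pos: [0.4986, 0.1761, 0.1027]
tcp_rot: [0.373, 3.108, 0.007]
wrist_force: [-0.0, 0.7, 0.7]
width: 0.409
grip_force: 0.0
```

step_arm(series=[{"x": 0.08,"y": 0.0,"z": 0.0,"ax": 0.0,"ay": 0.0,"az": 0.0,"grip": 1.0},{"x": 0.14,"y": 0.0,"z": 0.0,"ax": 0.0,"ay": 0.0,"az": 0.0,"grip": 1.0},{"x": 0.14,"y": 0.0,"z": 0.0,"ax": 0.0,"ay": 0.0,"az": 0.0,"grip": 1.0},{"x": 0.14,"y": 0.0,"z": 0.0,"ax": 0.0,"ay": 0.0,"az": 0.0,"grip": 1.0}])

```text
time: 12.4
tool_pos: [0.4304, 0.1928, 0.1012]
tcp_rot: [0.371, 3.107, 0.007]
wrist_force: [0.1, -0.4, 0.9]
width: 0.001
grip_force: 0.0
```

```bash
python3 - <<'E'
from h import *
from workcell import bot
s=bot.read_state(); P=s["tool_pos"]; print(P,s["wrist_force"],s["width"],K(kit,P))
cmap("top",128,195,262,334)
E
```

```text
[0.43044289 0.19281096 0.10117234] [ 0.10840334 -0.37495683  0.89440777] 0.0011597944604907389 [-0.08156551 -0.03422334  0.10117234]
262 WWWWWWWWWW,...,WW,...ppppppppppppppppppppppppppppppp,,,,,,,,,,,,,bb
263 WWWWWWWWWW,...WWW...,ppppppppppWWppppppppppppppppppppppppp,,,,,,,bb
264 WWWWWWWWWW....WWW...ppppppppppppWWWWWWWpppppppppppppppppppppppppbbb
265 WWWWWWWWW,....WWW...ppppppppppppWWWWWWWWW,ppppppppppppppppppppppWbb
266 WWWWWWWWW....,WW,...ppppppppppWWWWWWWWWWWW,,ppWpWpppppppppppppppWbb
267 WWWWWWWW,....WWW....pppppppppppWWWWWWWWWWWW,.,pWWWWWWWWWWWpWpppWbbb
268 WWWWWWWW,....WWW...,ppppppppppWWWWWWWWWWWWWW,.pWWWWWWWWWWpWppppWbb,
269 WWWWWWW,.....WWW...pppppppppppWWWWWWWWWWWWWWW..pWWWWWWWWWppppppWbb.
270 WWWWWW,.....,WW,...pppppppppppWWWWWWWWWWWWWWW..ppWWWWWWWWWWppppWbb.
271 WWWWW,......WWW....pppppppppppWWWWWWWWWWWWWWW..ppWWWWWWWWWppppWbbb.
272 WWWW,.......WWW....pppppppWppWWWWWWWWWWWWWWWW..pppWWWWWWWppppp,bbb.
273 WWW,........WW,...pppppppppppWWWWWWWWWWWWWWW,..pppWWWWWWWWWpppWbb..
274 W,.........,WW,...pppppppppppWWWWWWWWWWWWWWW,..pppWWWWWWWWppppWbb..
275 ...........WWW....ppppppppp
[... 3516 characters left out ...]
,WWWWWWWWWWWWWWWWWWWWWWWWWWWWWWWWWWWbb...........,,,
325 .......,,,,,.....,,,WWWWWWWWWWWWWWWWWWWWWWWWWWWWWWWbb...........,,,
326 .......WWWWW,,,.......,,,WWWWWWWWWWWWWWWWWWWWWWWWWbbb..........,,,,
327 .......WWWWWWWWWW,,,.......,,,WWWWWWWWWWWWWWWWWWWWbb,..........,,,,
328 ........bW,,WWWWWWWWW,,,,......,,,WWWWWWWWWWWWWWWWbb...........,,,,
329 ...............,,WWWWWWWWW,,,,.....,,,,WWWWWWWWWWWbb...........,,,,
330 ..................,WWWWWWWWWWWW,,,.......,,,WWWWWbbb..........,,,,,
331 ....................,b,,WWWWWWWWWWW,,,........,,,bb,..........,,,,,
332 ........................,,bbWWWWWWWWWWWW,,,.....bbb...........,,,,,
333 ...........................,..bb,WWWWWWWWWWW,,,,bbb...........,,,,,
```

```bash
python3 - <<'E'
from h import *
for nm,u,z in(("pink",(165,271),.092),("blue",(158,295.6),.092)): print(nm,(K(kit,ray("top",u,z))*1e3).round(1))
print("TCPs: pink grip",K(kit,(.5356,.1664,0)),"blue grip end",K(kit,(.4993,.1759,0)))
# tip test: where are shut fingertips now vs lower
go((.4304,.1928,.012),Rkit(kit[2]))
E
```

```text
pink [ 34.3 -37.2  92. ]
blue [-13.  -35.4  92. ]
TCPs: pink grip [ 0.02685526 -0.03492456  0.        ] blue grip end [-0.01066224 -0.03431045  0.        ]
shift [ 0.0036 -0.0014  0.1785] turn [0.0116 0.0225 0.0025] rows 1.8
```

step_arm(series=[{"x": -0.051,"y": 0.0,"z": 0.0,"ax": 0.0,"ay": 0.0,"az": 0.0,"grip": 1.0},{"x": -0.051,"y": 0.0,"z": 0.08,"ax": 0.0,"ay": 0.0,"az": 0.0,"grip": 1.0},{"x": -0.051,"y": 0.0,"z": 0.14,"ax": 0.0,"ay": 0.0,"az": 0.0,"grip": 1.0},{"x": -0.051,"y": 0.0,"z": 0.165,"ax": 0.0,"ay": 0.0,"az": 0.0,"grip": 1.0},{"x": -0.051,"y": 0.0,"z": 0.18,"ax": 0.0,"ay": 0.0,"az": 0.0,"grip": 1.0},{"x": -0.051,"y": 0.0,"z": 0.19,"ax": 0.0,"ay": 0.0,"az": 0.0,"grip": 1.0}])

```text
time: 13.05
tool_pos: [0.4571, 0.1868, 0.006]
tcp_rot: [0.374, 3.108, 0.007]
wrist_force: [0.1, 0.3, 0.5]
width: -0.001
grip_force: 0.0
```

step_arm(series=[{"x": -0.008,"y": 0.0,"z": 0.0,"ax": 0.0,"ay": 0.0,"az": 0.0,"grip": 1.0},{"x": -0.016,"y": 0.0,"z": 0.0,"ax": 0.0,"ay": 0.0,"az": 0.0,"grip": 1.0},{"x": -0.02,"y": 0.0,"z": 0.0,"ax": 0.0,"ay": 0.0,"az": 0.0,"grip": 1.0},{"x": -0.02,"y": 0.0,"z": 0.0,"ax": 0.0,"ay": 0.0,"az": 0.0,"grip": 1.0}])

```text
time: 13.45
tool_pos: [0.4669, 0.1846, 0.0069]
tcp_rot: [0.373, 3.107, 0.007]
wrist_force: [0.3, -0.3, 0.7]
width: 0.001
grip_force: 0.0
```

step_arm(series=[{"x": -0.006,"y": 0.0,"z": 0.0,"ax": 0.0,"ay": 0.0,"az": 0.0,"grip": 1.0},{"x": -0.012,"y": 0.0,"z": 0.0,"ax": 0.0,"ay": 0.0,"az": 0.0,"grip": 1.0},{"x": -0.012,"y": 0.0,"z": 0.0,"ax": 0.0,"ay": 0.0,"az": 0.0,"grip": 1.0}])

```text
time: 13.75
tool_pos: [0.472, 0.1829, 0.0061]
tcp_rot: [0.373, 3.108, 0.006]
wrist_force: [-0.5, 0.4, 0.9]
width: -0.002
grip_force: 0.5
```

step_arm(series=[{"x": -0.006,"y": 0.0,"z": 0.0,"ax": 0.0,"ay": 0.0,"az": 0.0,"grip": 1.0},{"x": -0.006,"y": 0.0,"z": 0.0,"ax": 0.0,"ay": 0.0,"az": 0.0,"grip": 1.0}])

```text
time: 13.95
tool_pos: [0.4726, 0.1824, 0.0056]
tcp_rot: [0.375, 3.113, 0.006]
wrist_force: [-7.2, 2.9, 3.2]
width: -0.002
grip_force: 3.5
```

step_arm(series=[{"x": -0.006,"y": 0.0,"z": 0.0,"ax": 0.0,"ay": 0.0,"az": 0.0,"grip": 1.0},{"x": -0.006,"y": 0.0,"z": 0.0,"ax": 0.0,"ay": 0.0,"az": 0.0,"grip": 1.0}])

```text
time: 14.15
tool_pos: [0.4723, 0.1819, 0.0049]
tcp_rot: [0.376, 3.119, 0.005]
wrist_force: [-14.4, 5.6, 7.6]
width: -0.001
grip_force: 7.4
```

step_arm(series=[{"x": -0.004,"y": 0.0,"z": 0.0,"ax": 0.0,"ay": 0.0,"az": 0.0,"grip": 1.0},{"x": -0.004,"y": 0.0,"z": 0.0,"ax": 0.0,"ay": 0.0,"az": 0.0,"grip": 1.0}])

```text
time: 14.35
tool_pos: [0.4721, 0.1816, 0.0045]
tcp_rot: [-0.376, -3.115, -0.004]
wrist_force: [-18.6, 7.2, 9.5]
width: -0.003
grip_force: 9.7
```

step_arm(series=[{"x": 0.03,"y": 0.0,"z": 0.0,"ax": 0.0,"ay": 0.0,"az": 0.0,"grip": 1.0},{"x": 0.035,"y": 0.0,"z": -0.08,"ax": 0.0,"ay": 0.0,"az": 0.0,"grip": 1.0},{"x": 0.035,"y": 0.0,"z": -0.18,"ax": 0.0,"ay": 0.0,"az": 0.0,"grip": 1.0},{"x": 0.1,"y": 0.0,"z": -0.28,"ax": 0.0,"ay": 0.0,"az": 0.0,"grip": 0.0},{"x": 0.2,"y": 0.0,"z": -0.3,"ax": 0.0,"ay": 0.0,"az": 0.0,"grip": -1.0},{"x": 0.2,"y": 0.0,"z": -0.3,"ax": 0.0,"ay": 0.0,"az": 0.0,"grip": -1.0}])

```text
time: 14.95
tool_pos: [0.3799, 0.2055, 0.1583]
tcp_rot: [0.371, 3.104, 0.011]
wrist_force: [0.1, -0.3, -0.3]
width: 0.505
grip_force: 0.0
```

```bash
python3 - <<'E'
from h import *
from workcell import bot
s=bot.read_state(); P=s["tool_pos"]; print(P,s["q"].round(3),s["width"],s["time"])
b=shot("top")
for c in(150,158,165,175): print(c,"".join("W" if v.min()>85 else "p" if v[0]>v[2]*1.35 and v[0]>50 else "b" if v[2]>v[0]*1.4 and v[2]>60 else "." if v.max()<45 else "," for v in b[245:335,c]))
import cv2
g=cv2.cvtColor(b.astype(np.uint8),cv2.COLOR_RGB2HSV)
m=((b.min(2)>85)).astype(np.uint8); n,l,st,ce=cv2.connectedComponentsWithStats(m[255:312,150:178]); print(st[1:,:5].tolist(),(ce[1:]+[150,255]).round(1).tolist())
# fingertips of open gripper, compare with ref in scene & top
a=cv2.imread("pics/scene0.png")[:,:,::-1].astype(int); d=np.abs(shot("scene")-a).max(2)>35
p=proj("scene",P).astype(int); print("tcp px",p)
for y in range(p[1]-45,p[1]+8): print(y,"".join("#" if v else "." for v in d[y,p[0]-40:p[0]+45]))
E
```

```text
[0.37988787 0.20546283 0.15828192] [ 4.400e-01 -1.930e-01  2.154e+00 -2.000e-03  1.163e+00 -8.930e-01] 0.5047618680760202 14.95
150 ,,,,,,WW....pppppppppppppppppppp,bbbbbbbbbbbbbbbbbbbbbbbb,WWWWWWWWWWWWWWWWWWWWWWW..,WW,,..
158 ,,,,,,bWWWpppppppppppppWWpppppppppbbbbbbWWWWWWWWWWWWWWWbbbb,,WWWWWWWWWWWWWWWWWWWWWW..,WW,.
165 b,b,,,,,bWWpppppWWWWWWWWWWWWWWWpppp,bbbbb,,WWWWWWWWW,.,bbbbb,,WWWWWWWWWWWWWWWWWWWWWW,.,WW,
175 .,,,,,,,,,bWW,ppppWpp.....ppppppppppp,bbbbbbbbbbbbbbbbbbbbbbbb,,WWWWWWWWWWWWWWWWWWWWWW,.,W
[[12, 0, 16, 4, 32], [7, 3, 1, 1, 1], [8, 5, 16, 16, 182], [25, 8, 3, 4, 8], [26, 22, 2, 2, 3], [2, 30, 15, 15, 175], [0, 48, 28, 9, 145]] [[170.8, 256.0], [157.0, 258.0], [165.3, 267.9], [176.4, 264.1], [176.7, 277.3], [159.0, 291.8], [160.5, 308.6]]
tcp px [403 116]
71 ..................#########################################################..........
72 ..................#########################################################..........
73 ..................###################################################..###..#........
74 ..................###################################
[... 3717 characters left out ...]
......................................................................
117 ###..................................................................................
118 #####................................................................................
119 ######...............................................................................
120 ########.............................................................................
121 ##########...........................................................................
122 ###########..........................................................................
123 ############.........................................................................
```

```bash
cat >> h.py <<'E'
th=-.163
def Rg(th=th,t=np.pi/6):
    lean=np.array([-np.cos(th),-np.sin(th),0]); a=np.sin(t)*lean+np.cos(t)*np.array([0,0,1.]); y=np.array([-np.sin(th),np.cos(th),0]); z=-a
    return np.column_stack([np.cross(y,z),y,z])
ax=-Rg()[:,2]
E
python3 - <<'E'
from h import *
go((.488,-.225,.23),Rg()); print(ax)
for X in(ray("top",(256.5,347),.1),ray("scene",(323,165),.1)):print(X)
E
```

```text
shift [-0.4124 -0.784  -0.1479] turn [-0.0248 -0.9737 -0.1414] rows 9.0
[-0.49337244  0.08113958  0.8660254 ]
[ 0.39757672 -0.00705264  0.1       ]
[ 0.39920006 -0.00456805  0.1       ]
```

step_arm(series=[{"x": -0.02,"y": -0.04,"z": -0.1,"ax": 0.0,"ay": -0.1,"az": -0.01,"grip": -0.6},{"x": -0.1,"y": -0.15,"z": -0.148,"ax": -0.01,"ay": -0.3,"az": -0.04,"grip": -0.6},{"x": -0.412,"y": -0.784,"z": -0.148,"ax": -0.025,"ay": -0.974,"az": -0.141,"grip": -0.6},{"x": -0.412,"y": -0.784,"z": -0.148,"ax": -0.025,"ay": -0.974,"az": -0.141,"grip": -0.6},{"x": -0.412,"y": -0.784,"z": -0.148,"ax": -0.025,"ay": -0.974,"az": -0.141,"grip": -0.6},{"x": -0.412,"y": -0.784,"z": -0.148,"ax": -0.025,"ay": -0.974,"az": -0.141,"grip": -0.6},{"x": -0.412,"y": -0.784,"z": -0.148,"ax": -0.025,"ay": -0.974,"az": -0.141,"grip": -0.6},{"x": -0.412,"y": -0.784,"z": -0.148,"ax": -0.025,"ay": -0.974,"az": -0.141,"grip": -0.6},{"x": -0.412,"y": -0.784,"z": -0.148,"ax": -0.025,"ay": -0.974,"az": -0.141,"grip": -0.6},{"x": -0.412,"y": -0.784,"z": -0.148,"ax": -0.025,"ay": -0.974,"az": -0.141,"grip": -0.6},{"x": -0.412,"y": -0.784,"z": -0.148,"ax": -0.025,"ay": -0.974,"az": -0.141,"grip": -0.6},{"x": -0.412,"y": -0.784,"z": -0.148,"ax": -0.025,"ay": -0.974,"az": -0.141,"grip": -0.6}])

```text
time: 16.25
tool_pos: [0.4865, -0.227, 0.2272]
tcp_rot: [0.22, 2.617, -0.059]
wrist_force: [-0.1, -0.7, -0.6]
width: 0.798
grip_force: 0.0
```

```bash
python3 - <<'E'
from h import *
from workcell import bot
s=bot.read_state(); P=s["tool_pos"]; print(P,s["q"].round(2),s["width"],s["time"])
go((.508,-.2276,.134),Rg())
E
```

```text
[ 0.48650665 -0.22699212  0.22722583] [-0.64 -0.36  2.24  0.32  0.82 -2.21] 0.7982004268591788 16.25
shift [0.0551 0.0061 0.1831] turn [-0.0055 -0.0125 -0.0079] rows 1.9
```

step_arm(series=[{"x": 0.055,"y": 0.006,"z": 0.09,"ax": -0.005,"ay": -0.012,"az": -0.008,"grip": -0.6},{"x": 0.055,"y": 0.006,"z": 0.183,"ax": -0.005,"ay": -0.012,"az": -0.008,"grip": -0.6},{"x": 0.055,"y": 0.006,"z": 0.183,"ax": -0.005,"ay": -0.012,"az": -0.008,"grip": -0.6},{"x": 0.055,"y": 0.006,"z": 0.183,"ax": -0.005,"ay": -0.012,"az": -0.008,"grip": -0.6}])

```text
time: 16.65
tool_pos: [0.5081, -0.2242, 0.1339]
tcp_rot: [0.207, 2.612, -0.055]
wrist_force: [-0.1, -0.5, 0.5]
width: 0.8
grip_force: 0.0
```

```bash
python3 - <<'E'
from h import *
from workcell import bot
import cv2
s=bot.read_state(); P=s["tool_pos"]; R=Ro.from_rotvec(s["tcp_rot"]).as_matrix(); print(P,s["width"],R.round(3).tolist())
for n,w in(("scene",(220,290,195,262)),("top",(345,410,235,290))):
    a=cv2.imread(f"pics/{n}0.png")[:,:,::-1].astype(int); d=np.abs(shot(n)-a).max(2)
    h=.034; mk={"T":P,"L":P+R[:,1]*h,"l":P-R[:,1]*h,"C":np.array([.532,-.2315,.1037])}
    mk={tuple(np.round(proj(n,v)).astype(int)):k for k,v in mk.items()}
    for y in range(w[2],w[3]): print(y,"".join(mk.get((x,y),"#" if d[y,x]>40 else "+" if d[y,x]>25 else ".") for x in range(w[0],w[1])))
E
```

```text
[ 0.50812818 -0.22417581  0.13385917] 0.799963854893028 [[-0.856, 0.157, 0.493], [0.136, 0.988, -0.078], [-0.499, 0.001, -0.867]]
195 ######################...............#+####...........................
196 ######################...............#+#####..........................
197 #######################..............##+####..........................
198 #######################..............##+####..........................
199 #######################...............#+####+.........................
200 +#######################..............#+####+.........................
201 +#######################..............######+.........................
202 +#######################..............##+###+.........................
203 #########################.............##+##...........................
204 #+#######################...........####++............................
205 #+########################.........######+............................
206 #+##########################.......#######............................
207 #############################..#########..........................
[... 7204 characters left out ...]

280 ...........L.....................................................
281 .................................................................
282 .................................................................
283 .............................T...................................
284 .................................................................
285 ................................................l................
286 .................................................................
287 .........####+...................................................
288 .........#####...................................................
289 ......########...................................................
```

```bash
python3 - <<'E'
from h import *
from workcell import bot
import cv2
s=bot.read_state(); P=s["tool_pos"]; R=Ro.from_rotvec(s["tcp_rot"]).as_matrix()
out=[]
for n,(x,y) in(("scene",(195,170)),("top",(325,240))):
    i=np.ascontiguousarray(shot(n).astype(np.uint8)[:,:,::-1]); i=np.uint8(255*(i/255.)**.6)
    m=cv2.resize(i[y:y+120,x:x+80],None,fx=5,fy=5,interpolation=2)
    for X,c in((P,(0,0,255)),(P+R[:,1]*.034,(0,255,255)),(P-R[:,1]*.034,(0,255,255)),(P-R[:,2]*.073,(0,255,0)),([.532,-.2315,.1037],(255,0,255))):
        p=(proj(n,X)-[x,y]+.5)*5; cv2.circle(m,tuple(int(v) for v in p),3,c,-1); print(n,p.round(0))
    out.append(m)
cv2.imwrite("pics/m8.png",np.hstack(out))
E
```

```text
scene [248. 274.]
scene [328. 259.]
scene [166. 289.]
scene [211. 116.]
scene [263. 360.]
top [257. 210.]
top [163. 198.]
top [351. 223.]
top [267. 315.]
top [257. 154.]
```

View pics/m8.png

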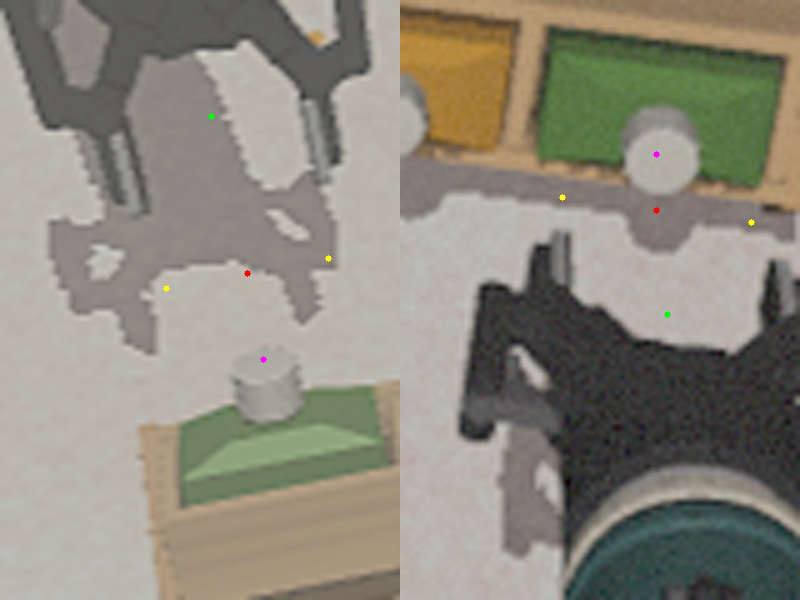

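Last picture: finger tips at scene (132,213) and (325,178), top (560,235) and (780,262); green cap disc at scene (267,365), top (662,168). The tips end about 20 mm short of the reported TCP, along the tool axis. I'll triangulate both and work out the correction.

```bash
python3 - <<'E'
from h import *
from workcell import bot
s=bot.read_state(); P=s["tool_pos"]; R=Ro.from_rotvec(s["tcp_rot"]).as_matrix()
S=lambda u,v:np.array([195+u/5-.5,170+v/5-.5]); T=lambda u,v:np.array([325+(u-400)/5-.5,240+v/5-.5])
l,f1=tri(T(780,262),S(132,213)); r,f2=tri(T(560,235),S(325,178)); c,f3=tri(T(662,168),S(267,365))
m=(l+r)/2; print("mid",m,"cap",c,f1.round(1),f2.round(1),f3.round(1),"gap",np.linalg.norm(l-r))
print("tip mid rel TCP, tool axes mm",(R.T@(m-P)*1e3).round(1)," cap rel tip mid",(R.T@(c-m)*1e3).round(1)," cap rel TCP",(R.T@(c-P)*1e3).round(1))
E
```

```text
mid [ 0.49621008 -0.22450367  0.17772617] cap [ 0.52765614 -0.23284485  0.09205642] [-0.1 -0.  -0.1  0. ] [-0.7 -0.2 -0.9  0.1] [-1.  -0.2 -1.1  0.1] gap 0.07691019233928034
tip mid rel TCP, tool axes mm [ -6.7  -0.  -40.1]  cap rel tip mid [15.6 -2.9 90.3]  cap rel TCP [ 8.9 -2.9 50.2]
```

step_arm(series=[{"x": 0.024,"y": -0.006,"z": 0.04,"ax": 0.0,"ay": 0.0,"az": 0.0,"grip": -0.4},{"x": 0.024,"y": -0.006,"z": 0.1,"ax": 0.0,"ay": 0.0,"az": 0.0,"grip": -0.4},{"x": 0.024,"y": -0.006,"z": 0.15,"ax": 0.0,"ay": 0.0,"az": 0.0,"grip": -0.4},{"x": 0.024,"y": -0.006,"z": 0.15,"ax": 0.0,"ay": 0.0,"az": 0.0,"grip": -0.4}])

```text
time: 17.25
tool_pos: [0.5355, -0.2333, 0.0647]
tcp_rot: [0.209, 2.609, -0.057]
wrist_force: [-0.4, 0.4, -0.9]
width: 0.699
grip_force: 0.0
```

```bash
python3 - <<'E'
from h import *
from workcell import bot
s=bot.read_state(); print(s["tool_pos"],s["wrist_force"],s["width"])
R=Rg(); P0=np.array([.50813,-.22418,.13386]); R0=Ro.from_rotvec([.207,2.612,-.055]).as_matrix()
go(P0+R0@[.012,-.003,.095],Rg())
E
```

```text
[ 0.5355119  -0.23329094  0.06465657] [-0.41045257  0.41033774 -0.93033297] 0.6989231528434421
shift [0.0044 0.0035 0.0416] turn [0.002 0.004 0.006] rows 0.4
```

step_arm(series=[{"x": 0.003,"y": 0.0,"z": 0.02,"ax": 0.0,"ay": 0.0,"az": 0.0,"grip": -0.4},{"x": 0.003,"y": 0.0,"z": 0.04,"ax": 0.0,"ay": 0.0,"az": 0.0,"grip": -0.4},{"x": 0.003,"y": 0.0,"z": 0.04,"ax": 0.0,"ay": 0.0,"az": 0.0,"grip": -0.4}])

```text
time: 17.55
tool_pos: [0.5444, -0.2351, 0.0473]
tcp_rot: [0.209, 2.607, -0.058]
wrist_force: [-0.0, -0.2, 0.1]
width: 0.699
grip_force: 0.0
```

step_arm(series=[{"x": 0.0,"y": 0.0,"z": 0.0,"ax": 0.0,"ay": 0.0,"az": 0.0,"grip": 0.2},{"x": 0.0,"y": 0.0,"z": 0.0,"ax": 0.0,"ay": 0.0,"az": 0.0,"grip": 1.0},{"x": 0.0,"y": 0.0,"z": 0.0,"ax": 0.0,"ay": 0.0,"az": 0.0,"grip": 1.0},{"x": 0.0,"y": 0.0,"z": 0.0,"ax": 0.0,"ay": 0.0,"az": 0.0,"grip": 1.0},{"x": 0.0,"y": 0.0,"z": 0.0,"ax": 0.0,"ay": 0.0,"az": 0.0,"grip": 1.0}], force=60)

```text
time: 18.05
tool_pos: [0.5442, -0.2354, 0.048]
tcp_rot: [0.209, 2.607, -0.059]
wrist_force: [-4.5, -0.5, 5.3]
width: 0.277
grip_force: 57.2
```

step_arm(series=[{"x": 0.0,"y": 0.0,"z": -0.01,"ax": 0.0,"ay": 0.0,"az": 0.0,"grip": 1.0},{"x": 0.0,"y": 0.0,"z": -0.02,"ax": 0.0,"ay": 0.0,"az": 0.0,"grip": 1.0},{"x": 0.0,"y": 0.0,"z": -0.02,"ax": 0.0,"ay": 0.0,"az": 0.0,"grip": 1.0}])

```text
time: 18.35
tool_pos: [0.5393, -0.2344, 0.0566]
tcp_rot: [0.209, 2.607, -0.059]
wrist_force: [1.9, -0.0, -1.2]
width: 0.274
grip_force: 57.6
```

```bash
python3 - <<'E'
from h import *
from workcell import bot
s=bot.read_state(); print(s["tool_pos"],s["wrist_force"],s["torque"],s["width"])
def gm(b,n,w):
    g=(b[...,1]>b[...,0]*1.25)&(b[...,1]>b[...,2]*1.25)&(b[...,1]>40); ys,xs=np.where(g[w[2]:w[3],w[0]:w[1]]); return len(xs),xs.mean()+w[0],ys.mean()+w[2],xs.min()+w[0],xs.max()+w[0],ys.min()+w[2],ys.max()+w[2]
import cv2
for n,w in(("scene",(200,340,200,320)),("top",(340,420,220,300))):
    print(n,gm(cv2.imread(f"pics/{n}0.png")[:,:,::-1].astype(int),n,w),gm(shot(n),n,w))
E
```

```text
[ 0.53925175 -0.23435752  0.05659186] [ 1.91090054 -0.00552246 -1.2150959 ] [ 0.13855983  0.13299537 -0.01963943] 0.27428100665324295
scene (300, np.float64(251.46666666666667), np.float64(258.06), np.int64(231), np.int64(271), np.int64(248), np.int64(270)) (532, np.float64(250.7763157894737), np.float64(255.06203007518798), np.int64(231), np.int64(271), np.int64(244), np.int64(270))
top (901, np.float64(376.0632630410655), np.float64(260.38179800221974), np.int64(353), np.int64(400), np.int64(247), np.int64(276)) (990, np.float64(376.020202020202), np.float64(261.0111111111111), np.int64(352), np.int64(400), np.int64(247), np.int64(278))
```

step_arm(series=[{"x": 0.0,"y": 0.0,"z": -0.015,"ax": 0.0,"ay": 0.0,"az": 0.0,"grip": 1.0},{"x": 0.0,"y": 0.0,"z": -0.035,"ax": 0.0,"ay": 0.0,"az": 0.0,"grip": 1.0},{"x": 0.0,"y": 0.0,"z": -0.055,"ax": 0.0,"ay": 0.0,"az": 0.0,"grip": 1.0},{"x": 0.0,"y": 0.0,"z": -0.075,"ax": 0.0,"ay": 0.0,"az": 0.0,"grip": 1.0},{"x": 0.0,"y": 0.0,"z": -0.095,"ax": 0.0,"ay": 0.0,"az": 0.0,"grip": 1.0},{"x": 0.0,"y": 0.0,"z": -0.12,"ax": 0.0,"ay": 0.0,"az": 0.0,"grip": 1.0},{"x": 0.0,"y": 0.0,"z": -0.15,"ax": 0.0,"ay": 0.0,"az": 0.0,"grip": 1.0},{"x": 0.0,"y": 0.0,"z": -0.18,"ax": 0.0,"ay": 0.0,"az": 0.0,"grip": 1.0},{"x": 0.0,"y": 0.0,"z": -0.22,"ax": 0.0,"ay": 0.0,"az": 0.0,"grip": 1.0},{"x": 0.0,"y": 0.0,"z": -0.26,"ax": 0.0,"ay": 0.0,"az": 0.0,"grip": 1.0},{"x": 0.0,"y": 0.0,"z": -0.3,"ax": 0.0,"ay": 0.0,"az": 0.0,"grip": 1.0},{"x": 0.0,"y": 0.0,"z": -0.3,"ax": 0.0,"ay": 0.0,"az": 0.0,"grip": 1.0}])

```text
time: 19.65
tool_pos: [0.4649, -0.223, 0.1888]
tcp_rot: [0.208, 2.604, -0.063]
wrist_force: [0.8, -0.2, -1.5]
width: 0.274
grip_force: 57.9
```

```bash
python3 - <<'E'
from h import *
from workcell import bot
s=bot.read_state(); P=s["tool_pos"];R=Ro.from_rotvec(s["tcp_rot"]).as_matrix();print(P,s["wrist_force"],s["torque"],s["width"])
import cv2
for n in("scene","top"):
    b=shot(n); g=((b[...,1]>b[...,0]*1.25)&(b[...,1]>b[...,2]*1.25)&(b[...,1]>40)).astype(np.uint8); k,l,st,ce=cv2.connectedComponentsWithStats(g)
    print(n,[(x[:5].tolist(),c.round(0).tolist()) for x,c in zip(st[1:],ce[1:]) if x[4]>60])
    i=[j for j in range(1,k) if st[j,4]>300]; 
    if i: print(cv2.minAreaRect(np.argwhere(l==i[-1])[:,::-1].astype(np.float32)))
    print("expected body corners",[proj(n,P-R[:,2]*.03+R@[x,y,z]).round(0).tolist() for z in(.02,.068) for x in(-.023,.023) for y in(-.044,.044)])
go((.47,-.1,.26),Rkit(kit[2]))
E
```

```text
[ 0.46493237 -0.22304276  0.18883022] [ 0.7887631  -0.2075185  -1.49733693] [ 0.00978513  0.4936562  -0.01589032] 0.2743312054522133
scene [([213, 181, 48, 36, 961], [236.0, 197.0]), ([510, 261, 19, 18, 253], [519.0, 270.0])]
((235.51239013671875, 197.8529815673828), (30.79761505126953, 44.333038330078125), 79.5625228881836)
expected body corners [[212.0, 198.0], [256.0, 190.0], [213.0, 188.0], [255.0, 181.0], [218.0, 219.0], [261.0, 211.0], [218.0, 209.0], [259.0, 201.0]]
top [([87, 154, 21, 20, 329], [97.0, 164.0]), ([353, 280, 56, 42, 1578], [381.0, 299.0])]
((380.9715881347656, 300.54156494140625), (54.225433349609375, 35.129432678222656), 7.765166282653809)
expected body corners [[408.0, 303.0], [355.0, 295.0], [403.0, 326.0], [351.0, 319.0], [405.0, 288.0], [355.0, 282.0], [400.0, 311.0], [351.0, 304.0]]
shift [-0.0506  0.2427 -0.1427] turn [0.036  1.0069 0.1487] rows 3.6
```

step_arm(series=[{"x": -0.01,"y": 0.02,"z": -0.1,"ax": 0.0,"ay": 0.0,"az": 0.0,"grip": 1.0},{"x": -0.05,"y": 0.1,"z": -0.14,"ax": 0.01,"ay": 0.25,"az": 0.04,"grip": 1.0},{"x": -0.051,"y": 0.17,"z": -0.143,"ax": 0.02,"ay": 0.5,"az": 0.07,"grip": 1.0},{"x": -0.051,"y": 0.243,"z": -0.143,"ax": 0.03,"ay": 0.75,"az": 0.11,"grip": 1.0},{"x": -0.051,"y": 0.243,"z": -0.143,"ax": 0.036,"ay": 1.0,"az": 0.149,"grip": 1.0},{"x": -0.051,"y": 0.243,"z": -0.143,"ax": 0.036,"ay": 1.0,"az": 0.149,"grip": 1.0},{"x": -0.051,"y": 0.243,"z": -0.143,"ax": 0.036,"ay": 1.0,"az": 0.149,"grip": 1.0}])

```text
time: 20.45
tool_pos: [0.4709, -0.0991, 0.2571]
tcp_rot: [-0.372, -3.118, -0.002]
wrist_force: [-0.2, -0.0, -2.0]
width: 0.277
grip_force: 58.2
```

```bash
python3 - <<'E'
from h import *
from workcell import bot
s=bot.read_state(); P=s["tool_pos"]; print(P,s["width"],s["grip_force"])
g=W(kit,(-.0524,-.0345,.2)); print(g); go(g,Rkit(kit[2]))
E
```

```text
[ 0.47091281 -0.09914865  0.25713621] 0.27654887413662516 58.1515234708786
[0.45870958 0.18562082 0.2       ]
shift [0.1576 0.5477 0.1152] turn [ 0.0022 -0.0033  0.0039] rows 5.8
```

step_arm(series=[{"x": 0.03,"y": 0.1,"z": 0.0,"ax": 0.0,"ay": 0.0,"az": 0.0,"grip": 1.0},{"x": 0.06,"y": 0.2,"z": 0.0,"ax": 0.0,"ay": 0.0,"az": 0.0,"grip": 1.0},{"x": 0.09,"y": 0.3,"z": 0.0,"ax": 0.0,"ay": 0.0,"az": 0.0,"grip": 1.0},{"x": 0.12,"y": 0.4,"z": 0.0,"ax": 0.0,"ay": 0.0,"az": 0.0,"grip": 1.0},{"x": 0.14,"y": 0.48,"z": 0.02,"ax": 0.0,"ay": 0.0,"az": 0.004,"grip": 1.0},{"x": 0.155,"y": 0.53,"z": 0.06,"ax": 0.0,"ay": 0.0,"az": 0.004,"grip": 1.0},{"x": 0.158,"y": 0.548,"z": 0.1,"ax": 0.0,"ay": 0.0,"az": 0.004,"grip": 1.0},{"x": 0.158,"y": 0.548,"z": 0.115,"ax": 0.0,"ay": 0.0,"az": 0.004,"grip": 1.0},{"x": 0.158,"y": 0.548,"z": 0.115,"ax": 0.0,"ay": 0.0,"az": 0.004,"grip": 1.0}])

```text
time: 21.35
tool_pos: [0.4571, 0.1835, 0.2011]
tcp_rot: [0.38, 3.118, -0.001]
wrist_force: [-0.7, -0.2, -2.4]
width: 0.279
grip_force: 58.5
```

```bash
python3 - <<'E'
from h import *
from workcell import bot
s=bot.read_state(); P=s["tool_pos"];print(P,s["wrist_force"],K(kit,P))
import cv2
ch=lambda v:"g" if v[1]>v[0]*1.25 and v[1]>v[2]*1.2 and v[1]>30 else "W" if v.min()>85 else "p" if v[0]>v[2]*1.35 and v[0]>50 else "b" if v[2]>v[0]*1.4 and v[2]>60 else "." if v.max()<45 else ","
for n,w in(("top",(105,200,290,345)),("scene",(370,450,95,180))):
    b=shot(n)
    R=Ro.from_rotvec(s["tcp_rot"]).as_matrix()
    print(n,[proj(n,P+R@[x,y,z]).round(0).tolist() for z in(-.006,.042) for x in(-.023,.023) for y in(-.044,.044)])
    for y in range(w[2],w[3]): print(y,"".join(ch(v) for v in b[y,w[0]:w[1]]))
E
```

```text
[0.45711107 0.18346619 0.20105062] [-0.66960978 -0.1835799  -2.40688381] [-0.05344152 -0.03697243  0.20105062]
top [[162.0, 312.0], [110.0, 300.0], [156.0, 339.0], [103.0, 328.0], [170.0, 311.0], [121.0, 300.0], [164.0, 337.0], [114.0, 326.0]]
290 WWWWWWWWWWWWWWWWWWW,........bbbWW,..,bbbbbbbbbbWWWWWWWWWWWWWWW,,.bbbbbbbbbbbbbbbbbbb....,,,....
291 WWWWWWWWWWWWWWWWWWWW,........,WWW,..bbbbbbbbbbbWWWWWWWWWWWWWWW...bbbbbbbbbbbbbbbbbbb....,,,....
292 WWWWWWWWWWWWWWWWWWWWW.........WWW...bbbbbbbbbbbWWWWWWWWWWWWWWW,..,bbbbbbbbbbbbbbbbbb....,,,...,
293 WWWWWWWWWWWWWWWWWWWWW,........WWW...bbbbbbbbbbbWWWWWWWWWWWWWWW,..bbbbbbbbbbbbbbbbbb,...,,,....,
294 WWWWWWggggggg...,,WWW,.......,WW,..,bbbbbbbbbbbWWWWWWWWWWWWWWW...bbbbbbbbbbbbbbbbbb....,,,....,
295 WWWWWWgggggggggg....g........,WW,..bbbbbbbbbbbbbWWWWWWWWWWWWW,..bbbbbbbbbbbbbbbbbbb....,,,....,
296 WWWWWWggggggggggggggg........,WW...bbbbbbbbbbbbbWWWWWWWWWWWWW..,bbbbbbbbbbbbbbbbbbb....,,....,,
297 WWWWWgggggggggggggggggggggg..g,,...bbbbbbbbbbbbbbWWWWWWWWWWW,.,bbbbbbbbbbbbbbbbbbbb...,,,....,,
298 WWWWWggggggggggggggggggggggggg.....,bbbbbbbbbbbbbbWW
[... 11298 characters left out ...]
,,WWWWWWWWWWWWWWWWWW
172 ,,,,,,,,,,,,,,,,.bb,,,,,,,,,,,,,,,,,,,,,,,,,,,,,,,,,,,,,WWb,,.WWWWWWWWWWWWWWWWWW
173 ,,,,,,,,.,,,,,,,.,bb,,,,,,,,,,,,,,,,,,,,,,,,,,,,,,,,,,..WW,,,WWWWWWWWWWWWWWWWWWW
174 ,,,,,,,,,,,,,,,,,,bb,,,,,,,,,,,,,,,,,WWWWWWWWW,,,,,,,WWWWWWWWWWWWWWWWWWWWWWWWWWW
175 ,,,,,,,,.,,,,,.,,.bb,,,,,,,,,,,,,,,WWWWWWWWWWW,,WWWWWWWWWWWWWWWWWWWWWWWW,,,,,,,,
176 ,,,,,,,,,,,,,,,,,.bbb,,,,WWWWWWWW,WWWWWWWWWWWWW,WWWWWWWWWWWWWWWW,,,,,,,,,,,,,,,,
177 ,,,,,,,,,,,.,,,,,.,b,,,WWW,W,WW,W,,WWWWWWWWWWWW,WWWWWWWW,,,,,,,,,,,,,,,,,,,,,,,,
178 ,,,,,,,,,,,.,,,,,.bbb,,,,,,,,,,,,,,,WWWWWWWWWWW.,,,,,,,,,,,,,,,,,,,,,,,,,,,,,,,,
179 ,,,,,,,W,.,,,,,,,..bbW,,,,,,,,,,,W,,WWWWWWWWWW,,,,,,,,,,,,,,,,,,,,,,,,,,,,,,,,,,
```

```bash
python3 - <<'E'
from h import *
a,f=tri((163.5,303.5),(398,140.5)); b,g=tri((111,293.5),(440,136.5)); c,h=tri((156.5,331.5),(395,125))
for n,p,r in(("+x-y",a,f),("+x+y",b,g),("-x-y",c,h)): print(n,p.round(4),r.round(1),(K(kit,p)*1e3).round(1))
# blue corners now, same treatment via top only at z=.056: blue cap
for u in((159,291.8),(165.3,267.9)): print((K(kit,ray("top",u,.092))*1e3).round(1))
E
```

```text
+x-y [0.4824 0.1308 0.2168] [-0.1 -0.  -0.2  0. ] [-16.4 -82.1 216.8]
+x+y [0.5015 0.2188 0.2118] [-0.8 -0.3 -1.1  0.2] [-18.7   7.9 211.8]
-x-y [0.4379 0.1443 0.2128] [-0.7 -0.3 -1.   0.2] [-62.9 -79.6 212.8]
[ -5.8 -35.5  92. ]
[ 40.  -36.4  92. ]
```

step_arm(series=[{"x": 0.013,"y": 0.0,"z": 0.04,"ax": 0.0,"ay": 0.0,"az": 0.0,"grip": 1.0},{"x": 0.026,"y": 0.0,"z": 0.08,"ax": 0.0,"ay": 0.0,"az": 0.0,"grip": 1.0},{"x": 0.026,"y": 0.0,"z": 0.12,"ax": 0.0,"ay": 0.0,"az": 0.0,"grip": 1.0},{"x": 0.026,"y": 0.0,"z": 0.14,"ax": 0.0,"ay": 0.0,"az": 0.0,"grip": 1.0},{"x": 0.026,"y": 0.0,"z": 0.14,"ax": 0.0,"ay": 0.0,"az": 0.0,"grip": 1.0}])

```text
time: 21.95
tool_pos: [0.446, 0.1872, 0.1319]
tcp_rot: [0.381, 3.117, -0.0]
wrist_force: [-0.4, -0.8, -2.8]
width: 0.276
grip_force: 58.5
```

```bash
python3 - <<'E'
from h import *
from workcell import bot
s=bot.read_state(); P=s["tool_pos"];print(P,s["wrist_force"],s["torque"],s["width"],K(kit,P))
ch=lambda v:"g" if v[1]>v[0]*1.25 and v[1]>v[2]*1.2 and v[1]>30 else "W" if v.min()>85 else "b" if v[2]>v[0]*1.4 and v[2]>60 else "." if v.max()<45 else ","
for n,w in(("top",(112,182,290,336)),("scene",(385,445,125,178))):
    b=shot(n)
    for y in range(w[2],w[3]): print(y,"".join(ch(v) for v in b[y,w[0]:w[1]]))
E
```

```text
[0.44601795 0.18721098 0.13190756] [-0.396492   -0.76418437 -2.7788217 ] [0.02056459 0.03526897 0.01426967] 0.2764903446988315 [-0.06510643 -0.03596717  0.13190756]
290 WWWWWWWWWWWW,........bbbWW,..,bbbbbbbbbbWWWWWWWWWWWWWWW,..bbbbbbbbbbbb
291 WWWWWWWWWWWWW.........,WWW,..bbbbbbbbbbbWWWWWWWWWWWWWWW..,bbbbbbbbbbbb
292 WWWWWWWWWWWWWW.........WWW...bbbbbbbbbbbWWWWWWWWWWWWWWW,..,bbbbbbbbbbb
293 WWWWWWWWWWWWWW,.......,WWW...bbbbbbbbbbbWWWWWWWWWWWWWWW,..bbbbbbbbbbbb
294 WWWWWWWWWWWWWWW.......,WW,..,bbbbbbbbbbbWWWWWWWWWWWWWWW...bbbbbbbbbbbb
295 WWWWWWWWWWWWWWW,......WWW,..bbbbbbbbbbbbbWWWWWWWWWWWWW,..,bbbbbbbbbbbb
296 WWWWWWWWWWWWWWWW......WWW...bbbbbbbbbbbbbWWWWWWWWWWWWW..,bbbbbbbbbbbbb
297 WWWWWWWWWWWWWWWW......WW,...bbbbbbbbbbbbbbWWWWWWWWWWW,..bbbbbbbbbbbbbb
298 WWWWWWWWWWWWWWWW,....,WW,..,bbbbbbbbbbbbbbbWWWWWWWW,..,bbbbbbbbbbbbbbb
299 WWWWWWWWWWWWWWWW,....WWW,...bbbbbbbbbbbbbbbbb,WWW,,.,,bbbbbbbbbbbbbbbb
300 WWWWWWWWWWWWW,,,,....,W,......,,bbbbbbbbbbbbbbb,.bb,bbbbbbbbbbbbbbbbbb
301 WWWWWWWWWWWWgggggg..............,,,,W,bbbbbbbbbbbbb,,,bbbbbbbbbbbbbbbb
302 WWWWWWWWWWWWgggggggggggg.......
[... 5259 characters left out ...]
,,,,,,,,,,gg,,,,,,,,,,,,,,,,,WW,,,.WWWWWWWWWWWWWWW
168 .bb,,,,,,,,,,,,,,,,,,,,,,,,,,,,,,,,,,,,,WW,b,WWWWWWWWWWWWWWW
169 .,bb,,,,,,,,,,,,,,,,,,,,,,,,,,,,,,,,,,,,WWbb,,WWWWWWWWWWWWWW
170 .,bb,,,,,,,,,,,,,,,,,,,,,,,,,,,,,,,,,,,.WWbb,,WWWWWWWWWWWWWW
171 ,,bb,,,,,,,,,,,,,,,,,,,,,,,,,,,,,,,,,,,,WWW,,,,WWWWWWWWWWWWW
172 ,.bb,,,,,,,,,,,,,,,,,,,,,,,,,,,,,,,,,,,,,WWb,,.WWWWWWWWWWWWW
173 ,.,bb,,,,,,,,,,,,,,,,,,,,,,,,,,,,,,,,,,..WW,,,WWWWWWWWWWWWWW
174 ,,bbb,,,,,,,,,,,,,,,,,,,WWWWWWW,W,,,,,WWWWWWWWWWWWWWWWWWWWWW
175 ,,.bb,,,,,,,,,,,,,,WW,WWWWWWWWW,,WWWWWWWWWWWWWWWWWWWWWWWW,,,
176 ,,.bbb,,,,WWWWWWW,,,,WWWWWWWWWWW,WWWWWWWWWWWWWWWW,,,,,,,,,,,
177 ,,.,b,,WWWWWW,,,,,,,,WWWWWWWWWWW,WWWWWWWW,,,,,,,,,,,,,,,,,,,
```

```bash
python3 - <<'E'
from h import *
a,f=tri((172,310),(393,157.5)); b,g=tri((123.3,300.7),(432.5,153.7))
for n,p,r in(("+x-y",a,f),("+x+y",b,g)): print(n,p.round(4),r.round(1),(K(kit,p)*1e3).round(1))
z=.056
# blue -x edge at shoulder level (top view) cols/rows along blue/',' border
for u in((148,302),(158,304.5),(168,307),(177,309)): print("blue edge",u,[(K(kit,ray("top",u,z))*1e3).round(1)[:2].tolist() for z in(.056,.012)])
for u in((150,326.5),(160,328.5)): print("-x wall",u,(K(kit,ray("top",u,.06))*1e3).round(1))
E
```

```text
+x-y [0.4704 0.1361 0.1449] [-0.2 -0.1 -0.3  0.1] [-29.3 -79.9 144.9]
+x+y [0.4896 0.2247 0.1393] [-1.  -0.4 -1.3  0.2] [-31.6  10.8 139.3]
blue edge (148, 302) [[-31.1, -9.4], [-34.3, 3.7]]
blue edge (158, 304.5) [[-31.7, -29.3], [-35.0, -17.1]]
blue edge (168, 307) [[-32.4, -49.3], [-35.6, -37.9]]
blue edge (177, 309) [[-32.5, -67.1], [-35.7, -56.5]]
-x wall (150, 326.5) [-75.3 -25.5  60. ]
-x wall (160, 328.5) [-75. -45.  60.]
```

step_arm(series=[{"x": 0.004,"y": 0.0,"z": 0.03,"ax": 0.0,"ay": 0.0,"az": 0.05,"grip": 1.0},{"x": 0.004,"y": 0.0,"z": 0.055,"ax": 0.0,"ay": 0.0,"az": 0.05,"grip": 1.0},{"x": 0.004,"y": 0.0,"z": 0.065,"ax": 0.0,"ay": 0.0,"az": 0.05,"grip": 1.0},{"x": 0.004,"y": 0.0,"z": 0.065,"ax": 0.0,"ay": 0.0,"az": 0.05,"grip": 1.0}])

```text
time: 22.45
tool_pos: [0.444, 0.1885, 0.0993]
tcp_rot: [0.419, 3.112, -0.0]
wrist_force: [0.6, 0.0, -2.1]
width: 0.281
grip_force: 58.5
```

step_arm(series=[{"x": 0.0,"y": 0.0,"z": 0.006,"ax": 0.0,"ay": 0.0,"az": 0.0,"grip": 1.0},{"x": 0.0,"y": 0.0,"z": 0.012,"ax": 0.0,"ay": 0.0,"az": 0.0,"grip": 1.0},{"x": 0.0,"y": 0.0,"z": 0.012,"ax": 0.0,"ay": 0.0,"az": 0.0,"grip": 1.0}])

```text
time: 22.75
tool_pos: [0.4445, 0.1887, 0.0938]
tcp_rot: [0.419, 3.111, 0.001]
wrist_force: [-0.1, -0.3, -1.9]
width: 0.279
grip_force: 58.5
```

step_arm(series=[{"x": 0.0,"y": 0.0,"z": 0.005,"ax": 0.0,"ay": 0.0,"az": 0.0,"grip": 1.0},{"x": 0.0,"y": 0.0,"z": 0.01,"ax": 0.0,"ay": 0.0,"az": 0.0,"grip": 1.0}])

```text
time: 22.95
tool_pos: [0.4448, 0.1889, 0.0891]
tcp_rot: [0.419, 3.11, 0.001]
wrist_force: [-0.4, -0.4, -2.0]
width: 0.274
grip_force: 58.5
```

step_arm(series=[{"x": 0.0,"y": 0.0,"z": 0.005,"ax": 0.0,"ay": 0.0,"az": 0.0,"grip": 1.0},{"x": 0.0,"y": 0.0,"z": 0.01,"ax": 0.0,"ay": 0.0,"az": 0.0,"grip": 1.0}])

```text
time: 23.15
tool_pos: [0.4446, 0.1887, 0.0837]
tcp_rot: [0.419, 3.111, 0.001]
wrist_force: [-0.0, -0.7, -1.6]
width: 0.274
grip_force: 58.5
```

step_arm(series=[{"x": 0.0,"y": 0.0,"z": 0.004,"ax": 0.0,"ay": 0.0,"az": 0.0,"grip": 1.0},{"x": 0.0,"y": 0.0,"z": 0.008,"ax": 0.0,"ay": 0.0,"az": 0.0,"grip": 1.0}])

```text
time: 23.35
tool_pos: [0.4446, 0.1887, 0.0797]
tcp_rot: [0.419, 3.111, 0.001]
wrist_force: [0.8, 0.3, -2.2]
width: 0.277
grip_force: 58.5
```

step_arm(series=[{"x": 0.0,"y": 0.0,"z": 0.004,"ax": 0.0,"ay": 0.0,"az": 0.0,"grip": 1.0},{"x": 0.0,"y": 0.0,"z": 0.008,"ax": 0.0,"ay": 0.0,"az": 0.0,"grip": 1.0}])

```text
time: 23.55
tool_pos: [0.4447, 0.1888, 0.0758]
tcp_rot: [0.419, 3.111, 0.001]
wrist_force: [-0.5, -0.0, -1.7]
width: 0.277
grip_force: 58.5
```

step_arm(series=[{"x": 0.0,"y": 0.0,"z": 0.006,"ax": 0.0,"ay": 0.0,"az": 0.0,"grip": 1.0},{"x": 0.0,"y": 0.0,"z": 0.012,"ax": 0.0,"ay": 0.0,"az": 0.0,"grip": 1.0},{"x": 0.0,"y": 0.0,"z": 0.018,"ax": 0.0,"ay": 0.0,"az": 0.0,"grip": 1.0},{"x": 0.0,"y": 0.0,"z": 0.024,"ax": 0.0,"ay": 0.0,"az": 0.0,"grip": 1.0}])

```text
time: 23.95
tool_pos: [0.4446, 0.1887, 0.0637]
tcp_rot: [0.419, 3.111, 0.001]
wrist_force: [0.1, -0.6, -2.6]
width: 0.275
grip_force: 58.5
```

step_arm(series=[{"x": 0.0,"y": 0.0,"z": 0.005,"ax": 0.0,"ay": 0.0,"az": 0.0,"grip": 1.0},{"x": 0.0,"y": 0.0,"z": 0.01,"ax": 0.0,"ay": 0.0,"az": 0.0,"grip": 1.0},{"x": 0.0,"y": 0.0,"z": 0.014,"ax": 0.0,"ay": 0.0,"az": 0.0,"grip": 1.0}])

```text
time: 24.25
tool_pos: [0.4446, 0.1887, 0.0567]
tcp_rot: [0.419, 3.111, 0.001]
wrist_force: [-0.4, 0.5, -3.5]
width: 0.276
grip_force: 58.5
```

step_arm(series=[{"x": 0.0,"y": 0.0,"z": 0.004,"ax": 0.0,"ay": 0.0,"az": 0.0,"grip": 1.0},{"x": 0.0,"y": 0.0,"z": 0.008,"ax": 0.0,"ay": 0.0,"az": 0.0,"grip": 1.0}])

```text
time: 24.45
tool_pos: [0.4448, 0.1888, 0.0528]
tcp_rot: [0.419, 3.111, 0.001]
wrist_force: [-0.2, 0.2, -3.0]
width: 0.278
grip_force: 58.5
```

step_arm(series=[{"x": 0.0,"y": 0.0,"z": 0.004,"ax": 0.0,"ay": 0.0,"az": 0.0,"grip": 1.0},{"x": 0.0,"y": 0.0,"z": 0.008,"ax": 0.0,"ay": 0.0,"az": 0.0,"grip": 1.0}])

```text
time: 24.65
tool_pos: [0.4448, 0.1888, 0.0489]
tcp_rot: [0.419, 3.111, 0.001]
wrist_force: [-0.1, -0.5, -3.3]
width: 0.273
grip_force: 58.5
```

step_arm(series=[{"x": 0.0,"y": 0.0,"z": 0.004,"ax": 0.0,"ay": 0.0,"az": 0.0,"grip": 1.0},{"x": 0.0,"y": 0.0,"z": 0.006,"ax": 0.0,"ay": 0.0,"az": 0.0,"grip": 1.0}])

```text
time: 24.85
tool_pos: [0.4446, 0.1887, 0.0457]
tcp_rot: [0.419, 3.111, 0.001]
wrist_force: [0.2, -0.1, -2.0]
width: 0.28
grip_force: 58.5
```

step_arm(series=[{"x": 0.0,"y": 0.0,"z": 0.003,"ax": 0.0,"ay": 0.0,"az": 0.0,"grip": 1.0},{"x": 0.0,"y": 0.0,"z": 0.005,"ax": 0.0,"ay": 0.0,"az": 0.0,"grip": 1.0}])

```text
time: 25.05
tool_pos: [0.4447, 0.1887, 0.0434]
tcp_rot: [0.419, 3.111, 0.001]
wrist_force: [0.6, 1.2, -2.3]
width: 0.274
grip_force: 58.5
```

step_arm(series=[{"x": 0.0,"y": 0.0,"z": 0.003,"ax": 0.0,"ay": 0.0,"az": 0.0,"grip": 1.0},{"x": 0.0,"y": 0.0,"z": 0.005,"ax": 0.0,"ay": 0.0,"az": 0.0,"grip": 1.0}])

```text
time: 25.25
tool_pos: [0.4448, 0.1888, 0.0413]
tcp_rot: [0.419, 3.111, 0.001]
wrist_force: [-3.4, -0.4, 6.6]
width: 0.273
grip_force: 59.6
```

step_arm(series=[{"x": 0.0,"y": 0.0,"z": 0.003,"ax": 0.0,"ay": 0.0,"az": 0.0,"grip": 1.0},{"x": 0.0,"y": 0.0,"z": 0.005,"ax": 0.0,"ay": 0.0,"az": 0.0,"grip": 1.0}])

```text
time: 25.45
tool_pos: [0.4455, 0.1888, 0.0413]
tcp_rot: [0.418, 3.11, 0.0]
wrist_force: [-9.1, -4.3, 24.8]
width: 0.275
grip_force: 62.0
```

step_arm(series=[{"x": 0.0,"y": 0.0,"z": 0.003,"ax": 0.0,"ay": 0.0,"az": 0.0,"grip": 1.0},{"x": 0.0,"y": 0.0,"z": 0.004,"ax": 0.0,"ay": 0.0,"az": 0.0,"grip": 1.0}])

```text
time: 25.65
tool_pos: [0.4462, 0.1887, 0.0413]
tcp_rot: [0.418, 3.109, 0.0]
wrist_force: [-13.2, -6.6, 34.2]
width: 0.279
grip_force: 63.4
```

```bash
python3 - <<'E'
from h import *
from workcell import bot
s=bot.read_state(); P=s["tool_pos"];print(P,s["wrist_force"],s["torque"],s["width"])
b=shot("top");ch=lambda v:"g" if v[1]>v[0]*1.25 and v[1]>v[2]*1.2 and v[1]>30 else "W" if v.min()>85 else "b" if v[2]>v[0]*1.4 and v[2]>60 else "." if v.max()<45 else ","
for y in range(296,340): print(y,"".join(ch(v) for v in b[y,122:186]))
E
```

```text
[0.44615152 0.18871955 0.04133169] [-13.16030458  -6.60824637  34.22397817] [-1.30978496  2.00799667 -0.12589637] 0.27880531916410456
296 WWWWWW......WWW...bbbbbbbbbbbbbWWWWWWWWWWWW,..,bbbbbbbbbbbbbbbbb
297 WWWWWW......WWW...bbbbbbbbbbbbbbWWWWWWWWWWW,.,bbbbbbbbbbbbbbbbbb
298 WWWWWW,....,WW,..,bbbbbbbbbbbbbbbWWWWWWWW,..,bbbbbbbbbbbbbbbbbbb
299 WWWWWW,....WWW,..,bbbbbbbbbbbbbbbbb,WWW,,.,,bbbbbbbbbbbbbbbbbbbb
300 WWWWWW,....WWW....ggg.bbbbbbbbbbbbbbbb.bb,bbbbbbbbbbbbbbbbbbbbbb
301 WWWWWW,....WWW...gggggggg.,,bbbbbbbbbbbbb,,,bbbbbbbbbbbbbbbbbbbb
302 WWWWWW,...,WW,...ggggggggggggg.,bbbbbbbbb,bbbbbbbbbbbbbbbbbbbbbb
303 WWWWWW....WWW....ggggggggggggggggg..,bbbbbbbbbbbbbbbbbbbbbbbbbbb
304 WWWWWW....WWW....gggggggggggggggggggggg.,bbbbbbbbbbbbbbbbbbbbbbb
305 WWWWW,....,W,...ggggggggggggggggggggggggggg...bbbbbbbbbbbbbbbbbb
306 ,,,,............ggggggggggggggggggggggggggggggg...bbbbbbbbbbbbb,
307 .,,,,,............ggggggggggggggggggggggggggggggggg...,,bbbbbbb.
308 ....,,,,,...........gggggggggggggggggggggggggggggggggg.....bbbb.
309 ......,,,,............gggggggggggg,ggggggggggggggggggggggg.gbbb.

[... 1369 characters left out ...]
.,b.......
330 ..................,,........................,,.........,,.......
331 ..................,,...................................,,.......
332 ..................,,...................................,,.......
333 ..................,,..................................,,........
334 ..................,,............................,.....,,........
335 ..................,............................,,.....b,........
336 .................,,............................,,....,b.........
337 .................,,..................................,,.........
338 .................,,..................................,,.........
339 ................,,...................................,,.........
```

step_arm(series=[{"x": 0.0,"y": 0.0,"z": -0.005,"ax": 0.0,"ay": 0.0,"az": 0.0,"grip": 1.0},{"x": 0.0,"y": 0.0,"z": -0.008,"ax": 0.0,"ay": 0.0,"az": 0.0,"grip": 1.0},{"x": 0.0,"y": 0.0,"z": -0.009,"ax": 0.0,"ay": 0.0,"az": 0.0,"grip": 1.0}])

```text
time: 26.0
tool_pos: [0.4454, 0.1891, 0.0413]
tcp_rot: [0.419, 3.109, 0.002]
wrist_force: [0.8, -0.0, 0.8]
width: 0.28
grip_force: 58.9
```

step_arm(series=[{"x": 0.0,"y": 0.0,"z": 0.0,"ax": 0.0,"ay": 0.0,"az": 0.0,"grip": 0.3},{"x": 0.0,"y": 0.0,"z": 0.0,"ax": 0.0,"ay": 0.0,"az": 0.0,"grip": 0.0},{"x": 0.0,"y": 0.0,"z": 0.0,"ax": 0.0,"ay": 0.0,"az": 0.0,"grip": -0.1},{"x": 0.0,"y": 0.0,"z": 0.0,"ax": 0.0,"ay": 0.0,"az": 0.0,"grip": -0.1},{"x": 0.0,"y": 0.0,"z": -0.04,"ax": 0.0,"ay": 0.0,"az": 0.0,"grip": -0.1},{"x": 0.0,"y": 0.0,"z": -0.1,"ax": 0.0,"ay": 0.0,"az": 0.0,"grip": -0.1},{"x": 0.0,"y": 0.0,"z": -0.2,"ax": 0.0,"ay": 0.0,"az": 0.0,"grip": 0.5},{"x": 0.1,"y": 0.0,"z": -0.3,"ax": 0.0,"ay": 0.0,"az": 0.0,"grip": 1.0},{"x": 0.2,"y": 0.0,"z": -0.36,"ax": 0.0,"ay": 0.0,"az": 0.0,"grip": 1.0},{"x": 0.2,"y": 0.0,"z": -0.36,"ax": 0.0,"ay": 0.0,"az": 0.0,"grip": 1.0}])

```text
time: 27.0
tool_pos: [0.3469, 0.216, 0.2235]
tcp_rot: [0.419, 3.108, 0.005]
wrist_force: [-0.1, 0.7, -0.1]
width: -0.0
grip_force: 0.0
```

```bash
python3 - <<'E'
from h import *
from workcell import bot
s=bot.read_state(); P=s["tool_pos"];print(P,s["wrist_force"],s["width"],s["time"])
import cv2
for n,w in(("top",(125,190,250,335)),("scene",(380,445,150,215))):
    b=shot(n); m=(b.min(2)>85).astype(np.uint8)[w[2]:w[3],w[0]:w[1]]; k,l,st,ce=cv2.connectedComponentsWithStats(m); print(n,[(x[2:5].tolist(),(c+[w[0],w[2]]).round(1).tolist()) for x,c in zip(st[1:],ce[1:]) if x[4]>60])
ch=lambda v:"g" if v[1]>v[0]*1.25 and v[1]>v[2]*1.2 and v[1]>30 else "W" if v.min()>85 else "p" if v[0]>v[2]*1.35 and v[0]>50 else "b" if v[2]>v[0]*1.4 and v[2]>60 else "." if v.max()<45 else ","
b=shot("top")
for c in(145,152,160,170,176): print(c,"".join(ch(v) for v in b[248:338,c]))
for nm,u in(("g",(0,0)),):pass
E
```

```text
[0.34690621 0.21595729 0.22351156] [-0.12090142  0.68105498 -0.08841205] -0.0004477037883474483 27.0
top [([13, 25, 275], [130.3, 261.0]), ([63, 85, 399], [148.9, 290.3]), ([17, 15, 180], [165.3, 268.0]), ([13, 18, 118], [180.9, 270.6]), ([15, 15, 174], [159.0, 291.8]), ([15, 15, 175], [153.1, 317.3])]
scene [([58, 19, 421], [426.1, 166.6]), ([11, 10, 81], [410.9, 178.5]), ([10, 15, 70], [400.3, 202.2]), ([38, 7, 65], [426.0, 211.2])]
145 ,,bWWWWWWWWWW,,.............bbbbbbbbbbbbbbbbbbbbbbbbbgggggggggggggggggggggggggg,WWb......,
152 ,,bWW,ppppppppppppppppppppppp,bbbbbbbbbbbbWWWWWbbbbbbb.gggggggWWWWWWWWWWWWWWW,gg.WWW......
160 ,,,,,WWppppppppWWWWWWWWWWWppppp,bbbbbWWWWWWWWWWWWWWW.bbb.gggggg.,.,WWWWW,..,ggg.gg,WW,....
170 b,,,b,bWWppppp,WWWWWWWWWWW,.ppppp,bbbbbbbbbb,,bbbbbbbbbbbb.ggggggggggggggggggggggggg,WWW..
176 ,,,,,,,bWWWppppWWWpppppppppppWpppppbbbbbbbbbbbbbbbbbbbbbbbb,.gggggggggggggggggggggggbbbbbb
```

All three caps look the same size, at (165,268), (159,292) and (153,317), so they stand in one row, seated. Now the lid.

```bash
python3 - <<'E'
from h import *
go(W(kit,(-.10,0,.31)),Rkit(kit[2])); go(W(kit,(.165,0,.31)),Rkit(kit[2])); go(W(kit,(.165,0,.216)),Rkit(kit[2]))
E
```

```text
shift [-0.1337  0.0668 -0.1745] turn [ 0.0071  0.0112 -0.0499] rows 2.3
shift [-0.6635  0.0807 -0.1713] turn [ 0.0071  0.0112 -0.0499] rows 6.9
shift [-0.6624  0.0799  0.0167] turn [ 0.0071  0.0112 -0.0499] rows 6.7
```

step_arm(series=[{"x": 0.0,"y": 0.02,"z": -0.1,"ax": 0.0,"ay": 0.0,"az": -0.02,"grip": 1.0},{"x": -0.05,"y": 0.05,"z": -0.18,"ax": 0.007,"ay": 0.011,"az": -0.05,"grip": 1.0},{"x": -0.134,"y": 0.067,"z": -0.18,"ax": 0.007,"ay": 0.011,"az": -0.05,"grip": 1.0},{"x": -0.23,"y": 0.07,"z": -0.18,"ax": 0.007,"ay": 0.011,"az": -0.05,"grip": 1.0},{"x": -0.33,"y": 0.073,"z": -0.18,"ax": 0.007,"ay": 0.011,"az": -0.05,"grip": 1.0},{"x": -0.43,"y": 0.075,"z": -0.18,"ax": 0.007,"ay": 0.011,"az": -0.05,"grip": 1.0},{"x": -0.53,"y": 0.078,"z": -0.18,"ax": 0.007,"ay": 0.011,"az": -0.05,"grip": 1.0},{"x": -0.62,"y": 0.08,"z": -0.18,"ax": 0.007,"ay": 0.011,"az": -0.05,"grip": 1.0},{"x": -0.663,"y": 0.08,"z": -0.175,"ax": 0.007,"ay": 0.011,"az": -0.05,"grip": 1.0},{"x": -0.663,"y": 0.08,"z": -0.175,"ax": 0.007,"ay": 0.011,"az": -0.05,"grip": 1.0}])

```text
time: 28.15
tool_pos: [0.6804, 0.1634, 0.3042]
tcp_rot: [-0.383, -3.11, 0.007]
wrist_force: [-0.7, 0.4, -0.9]
width: 0.001
grip_force: 0.0
```

```bash
python3 - <<'E'
from h import *
from workcell import bot
s=bot.read_state(); P=s["tool_pos"]; print(P,K(kit,P),s["wrist_force"],s["time"])
go(W(kit,(.165,0,.216)),Rkit(kit[2]))
q=s
class D(dict):pass
st=dict(s); st["tool_pos"]=W(kit,(.165,0,.216)); st["tcp_rot"]=Ro.from_matrix(Rkit(kit[2])).as_rotvec()
r=.150
for d in(95,85,75,65,55,45,35,25,15,8,3,0,-1.5):
    t=np.radians(d); px=.094-r*np.cos(t)+.006*np.sin(t)+.011; pz=.098+r*np.sin(t)+.006*np.cos(t)
    print(d,end=" "); go(W(kit,(px,0,pz-.030)),Rkit(kit[2]),st)
E
```

```text
[0.68044374 0.16336616 0.30416911] [ 0.16828123 -0.00349827  0.30416911] [-0.67509289  0.43908866 -0.94658796] 28.15
shift [0.0053 0.008  0.1763] turn [-0.0107 -0.0136 -0.0098] rows 1.8
95 shift [ 0.0819  0.     -0.0018] turn [0. 0. 0.] rows 0.8
85 shift [ 0.1342 -0.     -0.0039] turn [0. 0. 0.] rows 1.3
75 shift [ 0.1861 -0.      0.0031] turn [0. 0. 0.] rows 1.9
65 shift [0.2359 0.     0.019 ] turn [0. 0. 0.] rows 2.4
55 shift [ 0.2822 -0.      0.0434] turn [0. 0. 0.] rows 2.9
45 shift [ 0.3236 -0.      0.0754] turn [0. 0. 0.] rows 3.3
35 shift [ 0.3589 -0.      0.1141] turn [0. 0. 0.] rows 3.8
25 shift [ 0.3868 -0.      0.1583] turn [0. 0. 0.] rows 4.2
15 shift [0.4067 0.     0.2068] turn [0. 0. 0.] rows 4.6
8 shift [ 0.4154 -0.      0.2424] turn [0. 0. 0.] rows 4.8
3 shift [ 0.419  -0.      0.2683] turn [0. 0. 0.] rows 5.0
0 shift [0.42  0.    0.284] turn [0. 0. 0.] rows 5.1
-1.5 shift [0.4202 0.     0.2919] turn [0. 0. 0.] rows 5.1
```

step_arm(series=[{"x": 0.005,"y": 0.008,"z": 0.09,"ax": 0.0,"ay": 0.0,"az": 0.0,"grip": 1.0},{"x": 0.005,"y": 0.008,"z": 0.176,"ax": 0.0,"ay": 0.0,"az": 0.0,"grip": 1.0},{"x": 0.005,"y": 0.008,"z": 0.176,"ax": 0.0,"ay": 0.0,"az": 0.0,"grip": 1.0}])

```text
time: 28.45
tool_pos: [0.67, 0.1689, 0.211]
tcp_rot: [-0.376, -3.099, 0.012]
wrist_force: [-1.7, 0.1, -0.8]
width: -0.002
grip_force: 0.0
```

step_arm(series=[{"x": 0.04,"y": 0.0,"z": 0.0,"ax": 0.0,"ay": 0.0,"az": 0.0,"grip": 1.0},{"x": 0.082,"y": 0.0,"z": -0.002,"ax": 0.0,"ay": 0.0,"az": 0.0,"grip": 1.0},{"x": 0.108,"y": 0.0,"z": -0.003,"ax": 0.0,"ay": 0.0,"az": 0.0,"grip": 1.0},{"x": 0.134,"y": 0.0,"z": -0.004,"ax": 0.0,"ay": 0.0,"az": 0.0,"grip": 1.0},{"x": 0.16,"y": 0.0,"z": 0.0,"ax": 0.0,"ay": 0.0,"az": 0.0,"grip": 1.0},{"x": 0.186,"y": 0.0,"z": 0.003,"ax": 0.0,"ay": 0.0,"az": 0.0,"grip": 1.0},{"x": 0.211,"y": 0.0,"z": 0.011,"ax": 0.0,"ay": 0.0,"az": 0.0,"grip": 1.0},{"x": 0.236,"y": 0.0,"z": 0.019,"ax": 0.0,"ay": 0.0,"az": 0.0,"grip": 1.0}])

```text
time: 29.25
tool_pos: [0.5605, 0.1989, 0.212]
tcp_rot: [-0.378, -3.116, 0.003]
wrist_force: [1.1, -0.1, -1.5]
width: 0.004
grip_force: 0.7
```

```bash
python3 - <<'E'
from h import *
from workcell import bot
s=bot.read_state(); P=s["tool_pos"]; print(P,K(kit,P),s["wrist_force"],s["time"])
st=dict(s); r=.150
for d in(65,55,45,35,25,15,8,3,0,-1.5):
    t=np.radians(d); px=.094-r*np.cos(t)+.006*np.sin(t)+.011; pz=.098+r*np.sin(t)+.006*np.cos(t)
    print(d,end=" "); go(W(kit,(px,0,pz-.030)),Rkit(kit[2]),st)
E
```

```text
[0.56050778 0.19892597 0.2119808 ] [0.04333264 0.00258321 0.2119808 ] [ 1.07957899 -0.13691205 -1.5016507 ] 29.25
65 shift [-0.0075 -0.0051  0.011 ] turn [-0.0042 -0.0053 -0.0037] rows 0.1
55 shift [ 0.0388 -0.0052  0.0355] turn [-0.0042 -0.0053 -0.0037] rows 0.5
45 shift [ 0.0801 -0.0052  0.0676] turn [-0.0042 -0.0053 -0.0037] rows 1.0
35 shift [ 0.1152 -0.0052  0.1064] turn [-0.0042 -0.0053 -0.0037] rows 1.6
25 shift [ 0.1431 -0.0051  0.1507] turn [-0.0042 -0.0053 -0.0037] rows 2.1
15 shift [ 0.1628 -0.005   0.1992] turn [-0.0042 -0.0053 -0.0037] rows 2.6
8 shift [ 0.1714 -0.005   0.2348] turn [-0.0042 -0.0053 -0.0037] rows 2.9
3 shift [ 0.1749 -0.0049  0.2608] turn [-0.0042 -0.0053 -0.0037] rows 3.1
0 shift [ 0.1759 -0.0049  0.2765] turn [-0.0042 -0.0053 -0.0037] rows 3.3
-1.5 shift [ 0.1761 -0.0049  0.2843] turn [-0.0042 -0.0053 -0.0037] rows 3.3
```

step_arm(series=[{"x": 0.016,"y": -0.005,"z": 0.023,"ax": 0.0,"ay": 0.0,"az": 0.0,"grip": 1.0},{"x": 0.039,"y": -0.005,"z": 0.036,"ax": 0.0,"ay": 0.0,"az": 0.0,"grip": 1.0},{"x": 0.06,"y": -0.005,"z": 0.051,"ax": 0.0,"ay": 0.0,"az": 0.0,"grip": 1.0},{"x": 0.08,"y": -0.005,"z": 0.068,"ax": 0.0,"ay": 0.0,"az": 0.0,"grip": 1.0},{"x": 0.098,"y": -0.005,"z": 0.087,"ax": 0.0,"ay": 0.0,"az": 0.0,"grip": 1.0},{"x": 0.115,"y": -0.005,"z": 0.106,"ax": 0.0,"ay": 0.0,"az": 0.0,"grip": 1.0},{"x": 0.13,"y": -0.005,"z": 0.128,"ax": 0.0,"ay": 0.0,"az": 0.0,"grip": 1.0},{"x": 0.143,"y": -0.005,"z": 0.151,"ax": 0.0,"ay": 0.0,"az": 0.0,"grip": 1.0},{"x": 0.153,"y": -0.005,"z": 0.175,"ax": 0.0,"ay": 0.0,"az": 0.0,"grip": 1.0},{"x": 0.163,"y": -0.005,"z": 0.199,"ax": 0.0,"ay": 0.0,"az": 0.0,"grip": 1.0},{"x": 0.168,"y": -0.005,"z": 0.218,"ax": 0.0,"ay": 0.0,"az": 0.0,"grip": 1.0},{"x": 0.171,"y": -0.005,"z": 0.235,"ax": 0.0,"ay": 0.0,"az": 0.0,"grip": 1.0}])

```text
time: 30.45
tool_pos: [0.4767, 0.2163, 0.0936]
tcp_rot: [-0.378, -3.114, 0.004]
wrist_force: [-0.7, 0.1, 0.7]
width: 0.002
grip_force: 0.4
```

step_arm(series=[{"x": 0.003,"y": 0.0,"z": 0.015,"ax": 0.0,"ay": 0.0,"az": 0.0,"grip": 1.0},{"x": 0.004,"y": 0.0,"z": 0.026,"ax": 0.0,"ay": 0.0,"az": 0.0,"grip": 1.0},{"x": 0.004,"y": 0.0,"z": 0.03,"ax": 0.0,"ay": 0.0,"az": 0.0,"grip": 1.0}])

```text
time: 30.75
tool_pos: [0.4751, 0.2166, 0.079]
tcp_rot: [-0.378, -3.115, 0.004]
wrist_force: [-0.1, 0.3, 0.9]
width: -0.005
grip_force: 0.4
```

Keep pressing in small steps until the lid bottoms out.

step_arm(series=[{"x": 0.0,"y": 0.0,"z": 0.006,"ax": 0.0,"ay": 0.0,"az": 0.0,"grip": 1.0},{"x": 0.0,"y": 0.0,"z": 0.01,"ax": 0.0,"ay": 0.0,"az": 0.0,"grip": 1.0}])

```text
time: 30.95
tool_pos: [0.4757, 0.2169, 0.0748]
tcp_rot: [-0.378, -3.116, 0.003]
wrist_force: [-1.3, 0.2, 1.0]
width: -0.002
grip_force: 0.4
```

step_arm(series=[{"x": 0.0,"y": 0.0,"z": 0.004,"ax": 0.0,"ay": 0.0,"az": 0.0,"grip": 1.0},{"x": 0.0,"y": 0.0,"z": 0.006,"ax": 0.0,"ay": 0.0,"az": 0.0,"grip": 1.0}])

```text
time: 31.15
tool_pos: [0.4756, 0.2169, 0.0725]
tcp_rot: [-0.378, -3.116, 0.003]
wrist_force: [-3.3, -1.4, 9.3]
width: -0.002
grip_force: 4.6
```

step_arm(series=[{"x": 0.0,"y": 0.0,"z": 0.004,"ax": 0.0,"ay": 0.0,"az": 0.0,"grip": 1.0},{"x": 0.0,"y": 0.0,"z": 0.004,"ax": 0.0,"ay": 0.0,"az": 0.0,"grip": 1.0}])

```text
time: 31.35
tool_pos: [0.4757, 0.2169, 0.0724]
tcp_rot: [-0.378, -3.116, 0.003]
wrist_force: [-7.6, -2.4, 15.9]
width: -0.0
grip_force: 7.8
```

step_arm(series=[{"x": 0.0,"y": 0.0,"z": -0.03,"ax": 0.0,"ay": 0.0,"az": 0.0,"grip": 1.0},{"x": 0.0,"y": 0.0,"z": -0.1,"ax": 0.0,"ay": 0.0,"az": 0.0,"grip": 1.0},{"x": 0.1,"y": 0.0,"z": -0.2,"ax": 0.0,"ay": 0.0,"az": 0.0,"grip": 1.0},{"x": 0.2,"y": 0.0,"z": -0.3,"ax": 0.0,"ay": 0.0,"az": 0.0,"grip": 1.0},{"x": 0.25,"y": 0.1,"z": -0.3,"ax": 0.0,"ay": 0.0,"az": 0.0,"grip": 1.0},{"x": 0.25,"y": 0.2,"z": -0.3,"ax": 0.0,"ay": 0.0,"az": 0.0,"grip": 1.0},{"x": 0.25,"y": 0.2,"z": -0.3,"ax": 0.0,"ay": 0.0,"az": 0.0,"grip": 1.0}])

```text
time: 32.05
tool_pos: [0.3786, 0.3479, 0.223]
tcp_rot: [0.375, 3.119, 0.005]
wrist_force: [0.2, -0.4, -0.6]
width: 0.002
grip_force: 0.0
```

```bash
python3 - <<'E'
from h import *
from workcell import bot
s=bot.read_state(); print(s["tool_pos"],s["wrist_force"],s["time"])
for n,w in(("scene",(375,475,135,235)),("top",(80,215,225,350))):
    b=shot(n)
    cs={tuple(np.round(proj(n,W(kit,(x,y,z)))).astype(int)):k for x,y,z,k in((-.094,-.09,.104,"1"),(-.094,.09,.104,"2"),(.094,.09,.104,"3"),(.094,-.09,.104,"4"),(-.106,0,.104,"T"))}
    print(n,cs)
    ch=lambda v:"W" if v.min()>80 else "p" if v[0]>v[2]*1.3 and v[0]>50 else "g" if v[1]>v[0]*1.2 and v[1]>v[2]*1.15 else "b" if v[2]>v[0]*1.3 else "." if v.max()<45 else ","
    for y in range(w[2],w[3],2): print(y,"".join(cs.get((x,y),cs.get((x,y+1),ch(b[y,x]))) for x in range(*w[:2])))
import cv2
a={n:cv2.imread(f"pics/{n}0.png")[:,:,::-1].astype(int) for n in("top",)}; d=np.abs(shot("top")-a["top"]).max(2)
for nm,(x0,x1,y0,y1) in dict(mug=(208,270,155,212),jar=(465,512,250,297),ochre=(298,347,238,274),decoy=(220,300,318,372)).items(): print(nm,(d[y0:y1,x0:x1]>40).mean().round(3))
E
```

```text
[0.37859812 0.3478962  0.22296293] [ 0.19999545 -0.36105012 -0.56347984] 32.05
scene {(np.int64(380), np.int64(148)): '1', (np.int64(453), np.int64(140)): '2', (np.int64(477), np.int64(204)): '3', (np.int64(397), np.int64(214)): '4', (np.int64(416), np.int64(140)): 'T'}
135 WWWWWWWWWWWWWWWWWWWWWWWWWWWWWWWWWW,,,,,,,WWWWWWWWWWWWWWWWWWWWWWWWWWWWWWWWWWWWWWWWWWWWWWWWWWWWWWWWWWW
137 WWWWWWWWWWWWWWWWWWWWWWWWWWWWWWWWWWWWWWWWWWWWWWWWWWWWWWWWWWWWWWWWWWWWWWWWWWWWWWWWWWWWWWWWWWWWWWWWWWWW
139 WWWWWWWWWWWWWWWWWWWWWWWWWWWWWWWWWWWWWWWWWTWWWWWWWWWWWWWWWWWWWWWWWWWWWWWWWWWWWW2WWWWWWWWWWWWWWWWWWWWW
141 WWWWWWWWWWWWWWWWWWWWWWWWWWWWWWWWWWWWWWWWWWWWWWWWWWWWWWWWWWWWWWWWWWWWWWWWWWWWWWWWWWWWWWWWWWWWWWWWWWWW
143 WWWWWWWWWWWWWWWWWWWWWWWWWWWWWW,WWWWWWWWWWWWWWWWWWWWWWWWWWWWWWWWWWWWWWWWWWWWWWWWWWWWWWWWWWWWWWWWWWWWW
145 WWWWWWWWWWWWWWWWWWWWWWWWWWWWWWWWWWWWWWWWWWWWWWWWWWWWWWWWWWWWWWWWWWWWWWWWWWWWWWWWWWWWWWWWWWWWWWWWWWWW
147 WWWWW1WWWWWWWWWWWWWWWWWWWWWWWWWWWWWWWWWWWWWWWWWWWWWWWWWWWWWWWWWWWWWWWWWWWWWWWWWWWWWWWWWWWWWWWWWWWWWW
149 WWWWWWWWWWWWWWWWWWWWWWWWWWWWWWWWWWWWWWWWWWWWWWWWWWWWWWWWWWWWWWWWWWWWWWWWWWWWWWWWWWWWWWWWWW
[... 12765 characters left out ...]
WWWWWWWWWWWWWWTWWWWWWWWWWWWWWWW,,,bb,WWWWWWWWWWWWWWWWWWWWWWWWWWWW,bbbbbbbbbb.,,,,,,,,WWWWWWWWWWWWWWWWWWW
343 WWWWWWWWWWWWWWWWWWWWWWWWWWWWWWWWWWWWWWWWWWWWWWWWWWWWWWWWWWWWWW,,,,,,,,p,,,,,,WWWWWWWWWWWWWWWWWWWbbbbbbb.,,,,,,,,,,,,WWWWWWWWWWWWWWWWWWW
345 WWWWWWWWWWWWWWWWWWWWWWWWWWWWWWWWWWWWWWWWWWWWWWWWWWWWWWWWWWWWWWp,,,,,,,,,,,,,,,,,,,,,,,WWWWWWWWW1b..,,,,,,,,,,,,,,,,WWWWWWWWWWWWWWWWWWWW
347 WWWWWWWWWWWWWWWWWWWWWWWWWWWWWWWWWWWWWWWWWWWWWWWWWWWWWWWW,,,,,,,,,,,,,,,,,,,,,,,,,,,,,,,,,,,,,,,,,,,,,,,,,,,,,,,,,,,WWWWWWWWWWWWWWWWWWWW
349 WWWWWWWWWWWWWWWWWWWWWWWWWWWWWWWWWWWWWWWWWWWWWWWWWWWWWWWWWWWWWWWWW,,,,,,,,,,,,,,,,,,,WWWWWWWWWW,,,p,,,,,,,,,,p,,,,,WWWWWWWWWWWWWWWWWWWWW
mug 0.0
jar 0.0
ochre 0.0
decoy 0.0
```

The lid lies flat on the rim: its outline matches the projected rim corners and it bottomed out firmly. The mug, jar, ochre bottle and look-alike bottle are unchanged, and the arm is clear. I'll hand it in.

```bash
python3 -c "
from workcell import bot
print(bot.finish_job())"
```

```text
the job is handed in; nothing more can be done
None
```

The job is handed in at about 32 s: the pink and blue bottles are snug against the hinge end of the tray, the green one stands beside them in the same row (about 3 mm gap), the lid is shut, and the mug, jar and ochre bottle have not moved.

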